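Flip open the topping bins for service

TASK

Open both stainless topping bins for service: put a fingertip under the pull lip at the front of each lid, raise it and push it over past upright, so that it leans back on its stop and stays open by itself. Push gently with the fingertips only: do not pinch or lift anything, do not fling the lids back, and leave the bins and the other things on the table where they stand.

Things in the scene. Friction and masses are not known exactly. Their poses are not given: they have to be found in the camera images.
- wide_bin: Wide stainless topping bin, 190 mm wide (y) x 170 mm deep (x) x 85 mm tall to the rim, full of diced ham, about 3 kg, loose on rubber feet, with a sheet lid hinged along its rear top edge. Origin: centre of its underside, on the table; z up, -x is its front (lip side), y parallel to the hinge. The space before the front wall, under the lip, is free.
- wide_lid (a joint): Hinge angle of the wide lid, rad: 0 shut and flat on the rim, 1.57 upright, 1.92 leaning back on its stop. Let go below about 1.5 it falls shut, above 1.6 it tips back onto the stop. The hinge turns freely with light drag; lid about 300 g (varies by 30%), so 1.5 to 2 N upward at the lip starts it. A push of some 10 N high on the open lid would tip the bin.
- wide_lip (a point): Middle of the outer edge of the wide lid's pull lip; turns with the lid, y along the hinge. The lid is 3 mm sheet, 198 mm wide, its flat part reaching 184 mm forward from the hinge to a crease 14 mm proud of the front wall; there the lip bends up 45 degrees, full width, 20 mm forward and 20 mm up to this edge. Shut, it is 204 mm before and 20 mm above the hinge.
- wide_hinge (a point): Middle of the wide lid's hinge line: rear top edge of the bin, 85 mm behind its centre, 85 mm above the table, level with the underside of the shut lid; fixed to the bin, y along the hinge, x to the rear, z up. Two stop rods behind it carry the open lid.
- narrow_bin: Narrow stainless topping bin, 120 mm wide (y) x 170 mm deep (x) x 150 mm tall to the rim, full of olives, about 3 kg, loose on rubber feet, with a sheet lid hinged along its rear top edge. Origin: centre of its underside, on the table; z up, -x is its front (lip side), y parallel to the hinge. The space before the front wall, under the lip, is free.
- narrow_lid (a joint): Hinge angle of the narrow lid, rad: 0 shut and flat on the rim, 1.57 upright, 1.92 leaning back on its stop. Let go below about 1.5 it falls shut, above 1.6 it tips back onto the stop. The hinge turns freely with light drag; lid about 200 g (varies by 30%), so 1 to 1.5 N upward at the lip starts it. A push of some 10 N high on the open lid would tip the bin.
- narrow_lip (a point): Middle of the outer edge of the narrow lid's pull lip; turns with the lid, y along the hinge. The lid is 3 mm sheet, 128 mm wide, its flat part reaching 184 mm forward from the hinge to a crease 14 mm proud of the front wall; there the lip bends up 45 degrees, full width, 20 mm forward and 20 mm up to this edge. Shut, it is 204 mm before and 20 mm above the hinge.
- narrow_hinge (a point): Middle of the narrow lid's hinge line: rear top edge of the bin, 85 mm behind its centre, 150 mm above the table, level with the underside of the shut lid; fixed to the bin, y along the hinge, x to the rear, z up. Two stop rods behind it carry the open lid.
- pizza_cutter: Bystander: pizza wheel lying flat, steel disc of 96 mm and black handle, 230 mm long along its x, 27 mm high. Origin: on the table under the middle of it.
- shaker: Bystander: small glass spice shaker with steel cap, diameter 50 mm, 91 mm tall, standing upright to the left of the bins. Origin: centre of its underside, z up.
- tray_stack: Bystander: short stack of white card serving trays, about 165 x 205 mm and 38 mm high, to the right of the bins. Origin: centre of its underside.
- oil_bottle: Bystander: green glass oil bottle, diameter 60 mm, 190 mm tall, standing upright behind the bins. Origin: centre of its underside, z up.

How it is judged (in metres and radians):
At the end, for the whole second after the job is handed in: Both lids rest back on their stops (hinge angle above 1.8 rad) and are still; both bins stand flat within 2 cm of where they stood; cutter, shaker, trays and bottle lie or stand within 3 cm of where they were, shaker and bottle upright (value of joint each of wide_lid, narrow_lid above 1.8 rad and velocity of joint wide_lid between -0.1 and 0.1 rad/s and distance of each of wide_bin, narrow_bin from where it was at the start of the episode below 0.02 m and angle between each of wide_bin, narrow_bin's own z axis and vertical below 0.05 rad and linear speed of each of wide_bin, narrow_bin below 0.02 m/s and velocity of joint narrow_lid between -0.1 and 0.1 rad/s and distance of each of pizza_cutter, shaker, tray_stack, oil_bottle from where it was at the start of the episode below 0.03 m and angle between each of shaker, oil_bottle's own z axis and vertical below 0.1 rad); the robot touches nothing.
It fails at once if a bin was lifted, tipped up or shoved (more than 2 cm or 0.2 rad) (distance of any of wide_bin, narrow_bin from where it was at the start of the episode above 0.02 m or angle between any of wide_bin, narrow_bin's own z axis and vertical above 0.2 rad).
It fails at once if a bin or its lid was gripped or forced (more than 25 N from the fingers) (contact force between the fingers and wide_bin above 25 N or contact force between the fingers and narrow_bin above 25 N).
It fails at once if a lid was flung back (faster than 5 rad/s) (velocity of joint any of wide_lid, narrow_lid above 5 rad/s).
It fails at once if the cutter, shaker, trays or bottle were moved or lifted more than 3 cm or knocked over (distance of any of pizza_cutter, shaker, tray_stack, oil_bottle from where it was at the start of the episode above 0.03 m or angle between any of shaker, oil_bottle's own z axis and vertical above 0.5 rad).
It also fails if it takes over 56 s, if anything falls off the work surface, if the arm or the gripper's body presses on something with over 40 N, if the wrist force passes 120 N, or if a joint passes its speed limit or range.

ROBOT

A 6-joint arm with a two-finger parallel gripper is mounted at the origin on the work surface. World frame = base frame: x ahead of the robot, y to its left, z up, the work surface at z = 0. Lengths are in m, angles in degrees, forces in N, time in s.
With the tool pointing down it reaches from about 0.35 to 0.975 m from the base axis. Payload 17.4 kg.
Tool frame: the origin (TCP) lies at the centre of the arm's flange, where the gripper is bolted on; the fingertips stand 173 mm ahead of it and the grasp point (between the pads) lies 155 mm ahead of it; z points along the fingers, y is the direction in which the jaws open and shut (so a half turn about z gives the same grasp; the last joint's range is limited). The gripper opens to 85 mm and grips with 20 to 120 N. Pads are 22 mm wide; open, the fingers measure 114 mm over their backs; the gripper's body (76 mm by 85 mm) begins 54 mm behind the grasp point. The pads swing forward as they close: fully open they stand 13 mm farther back than shut.
Start: joints at [62.75, 6.646, 82.598, -0, 90.757, -2.166], TCP at [0.286, 0.611, 0.405] pointing down, gripper open.
Joint ranges: [-162.19, 162.19], [-47.58, 125.68], [4.15, 143.07], [-65.23, 245.23], [0.69, 171.88], [-170.13, 170.13]. Speed limits (degrees/s): [108.29, 108.29, 127.2, 180, 180, 180].

INTERFACE

Orientations are given as [roll, pitch, yaw] about the fixed x, y, z axes, in that order (R = Rz(yaw) Ry(pitch) Rx(roll)).
In Python, from station import arm, eyes, spotter gives the robot as it stands.
- The arm moves only by the tool send_rows, never from a script. Its argument "commands" is a list of rows, each an object of numbers: "tx", "ty", "tz": the shift along the world's x, y, z each as a share of 500 mm, from -1 to 1; "rx", "ry", "rz": the turn, a rotation vector about the world's x, y, z each as a share of 90 degrees, from -1 to 1; "grip": the closure, from -1 (fully open) to 1 (shut). A call has 1 to 20 rows; each row is the pose to reach, as a shift and turn from the pose measured when the call began; what a row does not reach only later rows make up. A row lasts 1/10 s, in which the tool goes at most 50 mm and 8.59 degrees, less where a joint would pass 70% of its speed; a pose out of reach is approached as far as the arm can. A call with a number of a shift or a turn outside -1 to 1 is refused whole. A call with a gripper value outside its range is refused whole. The fingers move at their own pace and stop on an object; the grip force is fixed at half the most. Time passes only in rows, so rows that repeat a pose let the fingers close. It gives the time, the measured TCP pose, the force and the opening at its end, in the units of the state.
- arm.get_obs(): the state, without advancing time (a new reading comes with each control period).
- eyes.camera(name): name is "side" or "top" or "wrist"; returns (picture, depth): 384x512x3 uint8, red, green, blue; 384x512 float32, m along the optical axis (not along the pixel's ray), 0 where there is no reading.
- eyes.camera_info(name): a dict with "vertical_fov" (degrees; the focal length in pixels is half the picture's height over the tangent of half this angle, whatever the lens; pixels are square), "cx", "cy" (the principal point, pixels), "origin" and "rotation" of the camera in the world; the wrist camera has in their place "hand_eye" (4x4, takes a point from camera to tool coordinates, whose origin is the TCP and whose axes are the flange's). Camera axes: x right, y up, looking along -z (the intrinsics and any distortion apply to the point x, -y, -z); pixel columns grow to the right and rows downward; lengths in m; the calibration is good to about 2 mm. A picture is of the moment at which its call begins: read the wrist's pose just before it. camera_info takes no time and is no camera call.
- arm.finish_job(): hands the job in, once; it reports no verdict.
Trained networks look in the newest picture that a camera, given by its name, has taken for a name from the list of things; names that differ only in an ending like _2 or _b are one class to them, and where a whole thing is asked for, a point or a joint stands for the part that bears it (a point fixed in the world has none). Each returns a list of dicts, best first, with "p" (0 to 1); they miss things now and then, are a little off and sometimes report something else, mostly with a low value. They report only what shows in the picture. A call takes as long as a camera call.
- spotter.cut_out(target, camera): "mask" (384x512 bool, what is visible of it) and "extent" ([left, top, right, bottom] as shares, 0 to 1, of the picture: columns of its width, rows of its height, round what is visible of it).
- spotter.tip_of(target, camera): "position" ([column, row] as shares, 0 to 1, of the picture: columns of its width, rows of its height: a listed point, or the origin of a listed thing).
The state is a dict: "clock": time; "joint_pos": joint angles; "dq": joint speeds; "joint_efforts": joint torques, N m; "position": TCP position; "orientation": TCP orientation; "contact_force": force on the tool from outside, world axes, zero at the start; "wrist_torque": the same for the moment, N m; "grip_width": finger opening in m.
Only numpy, scipy, OpenCV 4.12 (cv2) and the standard library are available. Lean on these libraries where they do the work, as an engineer would, in place of code of your own. Each camera call takes 0.05 s, during which the arm holds its last target.

## Working session

There is one attempt and no reset: what is moved stays moved. The work goes in short steps, Python scripts to look and compute and a tool call to move; the robot and the scene stay as the last step left them, time stands still between calls to the robot, and variables do not carry over. Pictures are saved under pics/ and viewed, and the job is handed in when it is done.

Besides the shell and the picture viewer there is one more tool, called after "Emit:" as name(argument=value, ...) on one line, values as JSON. send_rows: Moves the arm, as the interface text tells. Its arguments: {"type":"object","properties":{"commands":{"type":"array","items":{"type":"object","properties":{"tx":{"type":"number","minimum":-1,"maximum":1},"ty":{"type":"number","minimum":-1,"maximum":1},"tz":{"type":"number","minimum":-1,"maximum":1},"rx":{"type":"number","minimum":-1,"maximum":1},"ry":{"type":"number","minimum":-1,"maximum":1},"rz":{"type":"number","minimum":-1,"maximum":1},"grip":{"type":"number"}}}}},"required":["commands"]}

```bash
ls; mkdir -p pics; python3 - <<'E'
from station import arm, eyes, spotter
import cv2,numpy as np
print(arm.get_obs())
for n in ["side","top"]:
    p,d=eyes.camera(n); print(n,eyes.camera_info(n))
    cv2.imwrite(f"pics/{n}0.png",p[:,:,::-1]); np.save(f"{n}_d0.npy",d)
    for t in ["wide_lip","wide_hinge","narrow_lip","narrow_hinge","wide_bin","narrow_bin","shaker","oil_bottle","pizza_cutter","tray_stack"]:
        r=spotter.tip_of(t,n); print(t,[(np.round(np.array(x["position"])*[512,384],1),round(x["p"],2)) for x in r[:2]])
E
```

```text
pics
{'clock': 0.0, 'joint_pos': array([ 6.27488406e+01,  6.67568485e+00,  8.26363577e+01,  9.94864778e-04,
        9.07562738e+01, -2.16529359e+00]), 'dq': array([ 0.09946744,  0.07563439, -0.03860154, -0.05906652, -0.00488163,
        0.04060035]), 'joint_efforts': array([ 1.29018466e-03, -7.31992006e+01, -6.32487988e+01,  2.84280375e-06,
        6.32036361e-03,  3.03509648e-05]), 'position': array([0.28619205, 0.61134299, 0.40393706]), 'orientation': array([-1.79931770e+02, -3.57524380e-03,  1.54914145e+02]), 'contact_force': array([0.41644757, 1.3337071 , 0.15973903]), 'wrist_torque': array([0.03442095, 0.00598212, 0.01519203]), 'grip_width': 0.08524589347641345}
side {'vertical_fov': 46.86173639204427, 'cx': 246.4194211216324, 'cy': 189.8739924848779, 'origin': array([ 0.37332359, -0.93762847,  1.29771988]), 'rotation': array([ 39.24828337,   1.04484652, -15.15504532])}
wide_lip [(array([180.8, 165.5]), 0.89), (array([212.4, 170.1]), 0.7)]
wide_hinge [(array([228.2, 152.5]), 0.59)]
narrow_lip [(array([196.5, 227.7]), 0.55)]
narrow_hinge [(array([258.9, 220.9]), 0.76)]
wide_bin [
[... 305 characters left out ...]
81393936, 'cx': 250.12253104467726, 'cy': 190.05853840103606, 'origin': array([ 0.51134957, -0.00334684,  1.37369064]), 'rotation': array([  3.62605615,   0.22800667, -88.79770804])}
wide_lip [(array([194.4, 241.5]), 0.57)]
wide_hinge [(array([186.8, 184.8]), 0.89)]
narrow_lip [(array([292.5, 247.6]), 0.56), (array([289.8, 213.9]), 0.44)]
narrow_hinge [(array([297.9, 183.7]), 0.95)]
wide_bin [(array([194.1, 210.5]), 0.7)]
narrow_bin [(array([290.6, 213.8]), 0.95)]
shaker [(array([133. , 171.4]), 0.66), (array([388.3, 187.4]), 0.52)]
oil_bottle [(array([256.3, 139.4]), 0.69)]
pizza_cutter [(array([128. , 230.2]), 0.87)]
tray_stack [(array([388.1, 189.6]), 0.56), (array([129. , 233.4]), 0.22)]
```

```bash
python3 - <<'E'
import cv2,numpy as np
a=cv2.imread("pics/top0.png");cv2.imwrite("pics/top0c.png",cv2.resize(a[100:300,80:440],None,fx=2.2,fy=2.2))
a=cv2.imread("pics/side0.png");cv2.imwrite("pics/side0c.png",cv2.resize(a,None,fx=1.5,fy=1.5))
E
```

```text
(no output)
```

View pics/top0c.png

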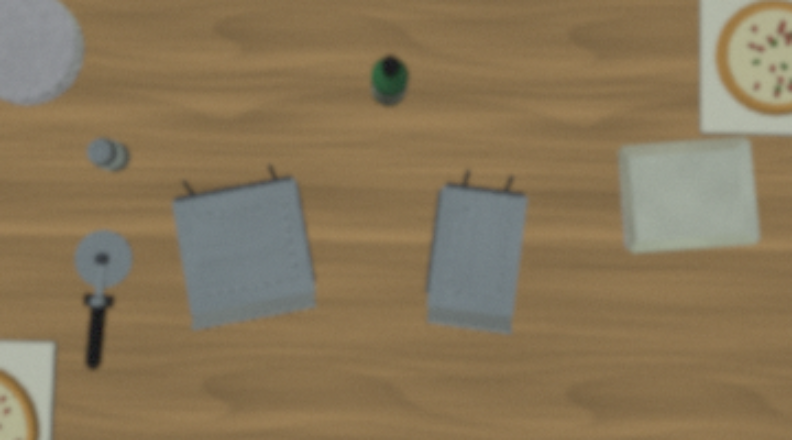

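View pics/side0c.png

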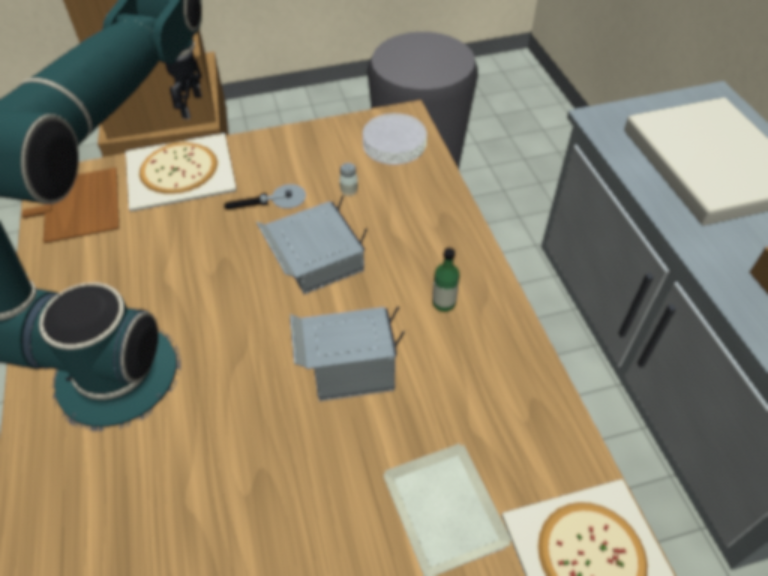

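```bash
cat > h.py <<'E'
import numpy as np,cv2
from scipy.spatial.transform import Rotation as R
def cloud(info,d):
    f=192/np.tan(np.radians(info["vertical_fov"]/2))
    v,u=np.mgrid[:384,:512]
    P=np.stack([(u-info["cx"])/f*d,-(v-info["cy"])/f*d,-d],-1)
    return P@R.from_euler("xyz",info["rotation"],degrees=True).as_matrix().T+info["origin"]
E
python3 - <<'E'
from h import *
from station import eyes
import scipy.ndimage as nd
C=cloud(eyes.camera_info("top"),np.load("top_d0.npy"))
S=cloud(eyes.camera_info("side"),np.load("side_d0.npy"))
print("table z",np.median(C[300:330,200:300,2]), np.median(S[240:260,100:150,2]))
for nm,h,(u0,u1,v0,v1) in [("wide",.088,(150,232,170,255)),("narrow",.153,(262,330,170,255))]:
    sub=C[v0:v1,u0:u1].reshape(-1,3); 
    s=sub[(sub[:,2]>h-.012)&(sub[:,2]<h+.05)]
    print(nm,len(s),"z med",np.median(s[:,2]),np.percentile(s[:,2],[5,95]))
    r=cv2.minAreaRect((s[:,:2]*1000).astype(np.float32)); print(r); print(cv2.boxPoints(r))
    # in yaw frame
    flat=s[s[:,2]<h+.006]
    lip=s[s[:,2]>h+.008]; print("flat z",np.median(flat[:,2]),"lip pts",len(lip),lip.mean(0) if len(lip) else 0)
    s2=S.reshape(-1,3); c=r[0]
    m=(np.hypot(s2[:,0]-c[0]/1e3,s2[:,1]-c[1]/1e3)<.16)&(s2[:,2]>h-.008)&(s2[:,2]<h+.05)
    r2=cv2.minAreaRect((s2[m][:,:2]*1000).astype(np.float32)); print("side",m.sum(),r2, np.median(s2[m][:,2]))
# others
for nm,(u0,u1,v0,v1),z0 in [("cutter",(110,145,200,272),.008),("shaker",(115,145,155,185),.02),("bottle",(240,275,120,150),.03)]:
    s=C[v0:v1,u0:u1].reshape(-1,3); s=s[s[:,2]>z0]; print(nm,s.min(0),s.max(0))
E
```

```text
table z 0.0010803457760852897 0.003236747735134937
wide 3500 z med 0.08937945546515103 [0.0847745  0.10288726]
((513.4550170898438, 208.6361846923828), (228.97494506835938, 198.5410614013672), 11.625136375427246)
[[381.31226  282.80026 ]
 [421.31982   88.331894]
 [645.5978   134.4721  ]
 [605.5902   328.9405  ]]
flat z 0.08896674768289259 lip pts 303 [0.42519123 0.18925693 0.10454926]
side 2209 ((515.6260986328125, 211.23268127441406), (227.48985290527344, 207.7225341796875), 11.239523887634277) 0.09061741747847063
narrow 2533 z med 0.15430810408512774 [0.14978438 0.16790318]
((513.646240234375, -152.7863311767578), (128.83689880371094, 229.4626922607422), 83.43209075927734)
[[ 392.29965 -203.65894]
 [ 620.2564  -229.90506]
 [ 634.9928  -101.91373]
 [ 407.03607  -75.6676 ]]
flat z 0.15397160724743308 lip pts 223 [ 0.42800879 -0.1434186   0.16938493]
side 2372 ((515.027587890625, -149.10073852539062), (134.48741149902344, 227.9254608154297), 84.21829223632812) 0.15521240366120737
cutter [ 0.29958785 -0.00334684  0.00802542] [0.53314179 0.50092135 1.37369064]
shaker [ 0.51134957 -0.00334684  0.02215033] [0.68207914 0.46169115 1.37369064]
bottle [ 0.51134957 -0.04607412  0.03052624] [0.80701987 0.01146658 1.37369064]
```

```bash
python3 - <<'E'
from h import *
from station import eyes
from scipy.optimize import minimize
T=cloud(eyes.camera_info("top"),np.load("top_d0.npy"))
S=cloud(eyes.camera_info("side"),np.load("side_d0.npy"))
for nm,h,w,c in [("wide",.088,.198,(.51,.21)),("narrow",.153,.128,(.51,-.151))]:
  for cn,P in (("top",T),("side",S)):
    s=P.reshape(-1,3); s=s[(np.hypot(s[:,0]-c[0],s[:,1]-c[1])<.17)]
    z=s[:,2]; fg=(z>h-.008)&(z<h+.04); 
    bg=~fg&(z<h+.04)
    lipp=s[fg&(z>h+.006)]
    def cost(p):
        # p: hinge mid x,y,yaw ; soft rectangle classification
        co,si=np.cos(p[2]),np.sin(p[2]); dx=s[:,0]-p[0]; dy=s[:,1]-p[1]
        x=co*dx+si*dy; y=-si*dx+co*dy
        inn=np.minimum(np.minimum(-x,x+.204),w/2-np.abs(y))
        q=1/(1+np.exp(-inn/.002)); wgt=(x<.003)  # ignore rods
        return np.sum((q-fg)**2*wgt)/100
    best=min((minimize(cost,[c[0]+.1,c[1],yy],method="Nelder-Mead",options=dict(xatol=1e-5,fatol=1e-6,maxiter=2000,initial_simplex=[[c[0]+.1,c[1],yy],[c[0]+.12,c[1],yy],[c[0]+.1,c[1]+.02,yy],[c[0]+.1,c[1],yy+.1]])) for yy in (-.2,-.1,0,.1,.2)),key=lambda r:r.fun)
    p=best.x; lip=p[:2]-.204*np.array([np.cos(p[2]),np.sin(p[2])])
    print(nm,cn,"hinge",p[:2].round(4),"yaw",np.degrees(p[2]).round(2),best.fun.round(2),fg.sum(),"lip",lip.round(4),"lipmean",lipp.mean(0).round(3))
E
```

```text
wide top hinge [0.5973 0.2296] yaw 12.06 0.93 3497 lip [0.3978 0.187 ] lipmean [0.443 0.191 0.102]
wide side hinge [0.6189 0.2422] yaw 11.0 4.37 2208 lip [0.4187 0.2033] lipmean [0.481 0.196 0.1  ]
narrow top hinge [ 0.5997 -0.1672] yaw -7.04 1.06 2532 lip [ 0.3972 -0.1422] lipmean [ 0.437 -0.143  0.167]
narrow side hinge [ 0.6115 -0.1507] yaw -6.48 4.51 2370 lip [ 0.4088 -0.1276] lipmean [ 0.461 -0.146  0.166]
```

```bash
cat >> h.py <<'E'
def zdir(az,al):
    az,al=np.radians([az,al]); return np.array([np.sin(al)*np.cos(az),np.sin(al)*np.sin(az),-np.cos(al)])
def tool(az,al,spin=0):
    # tool z pointing az, tilt al from down; tool y horizontal, left of azimuth (spin about z)
    z=zdir(az,al); y=np.array([-np.sin(np.radians(az)),np.cos(np.radians(az)),0]); x=np.cross(y,z)
    return R.from_matrix(np.stack([x,y,z],1))*R.from_euler("z",spin,degrees=True)
def rows(obs,tcp,Rt):
    R0=R.from_euler("xyz",obs["orientation"],degrees=True)
    rv=np.degrees((Rt*R0.inv()).as_rotvec())/90; t=(np.array(tcp)-obs["position"])/.5
    return t.round(4),rv.round(4)
E
python3 - <<'E'
from h import *
from station import arm
o=arm.get_obs()
R0=R.from_euler("xyz",o["orientation"],degrees=True).as_matrix();print(R0)
for az in (12,0,-30): print(az,rows(o,[.30,.38,.40],tool(az,0)),rows(o,[.30,.38,.40],tool(az,0,180)))
E
```

```text
[[-9.05707037e-01  4.23904190e-01  5.16278332e-06]
 [ 4.23904190e-01  9.05707037e-01 -3.67575905e-05]
 [-2.02576658e-05 -3.11030829e-05 -9.99999999e-01]]
12 (array([ 0.0277, -0.4627, -0.0094]), array([0.   , 0.   , 0.412])) (array([ 0.0277, -0.4627, -0.0094]), array([ 0.   , -0.   , -1.588]))
0 (array([ 0.0277, -0.4627, -0.0094]), array([0.    , 0.    , 0.2787])) (array([ 0.0277, -0.4627, -0.0094]), array([ 0.    , -0.    , -1.7213]))
-30 (array([ 0.0277, -0.4627, -0.0094]), array([ 0.    ,  0.    , -0.0547])) (array([ 0.0277, -0.4627, -0.0094]), array([-0.    ,  0.    ,  1.9453]))
```

Emit:
send_rows(commands=[{"tx": 0.03, "ty": -0.46, "tz": 0, "rz": 0.28, "grip": 1}, {"tx": 0.03, "ty": -0.46, "tz": 0, "rz": 0.28, "grip": 1}, {"tx": 0.03, "ty": -0.46, "tz": 0, "rz": 0.28, "grip": 1}, {"tx": 0.03, "ty": -0.46, "tz": 0, "rz": 0.28, "grip": 1}, {"tx": 0.03, "ty": -0.46, "tz": 0, "rz": 0.28, "grip": 1}, {"tx": 0.03, "ty": -0.46, "tz": 0, "rz": 0.28, "grip": 1}])

```text
invalid input at $.commands[0]: expected keys tx, ty, tz, rx, ry, rz, grip
```

```bash
cat > log.py <<'E'
from station import arm
import json
o=arm.get_obs()
with open("kin.jsonl","a") as f: f.write(json.dumps({k:(v.tolist() if hasattr(v,'tolist') else v) for k,v in o.items()})+"\n")
import numpy as np
np.set_printoptions(precision=3,suppress=True)
print(o["clock"],o["joint_pos"],o["position"],o["orientation"],o["contact_force"],o["grip_width"])
E
python3 log.py; python3 - <<'E'
from h import *
from station import arm
o=arm.get_obs()
for az in (12,0,-30): print(az,rows(o,[.25,.36,.33],tool(az,40)))
E
```

```text
1.1 [62.752  6.646 82.598 -0.001 90.758 -2.167] [0.286 0.611 0.405] [-179.998    0.001  154.919] [ 1.001  0.452 -0.123] 0.08555691371314923
12 (array([-0.0723, -0.5027, -0.1494]), array([-0.0515, -0.4491,  0.3949]))
0 (array([-0.0723, -0.5027, -0.1494]), array([-0.0972, -0.4372,  0.2672]))
-30 (array([-0.0723, -0.5027, -0.1494]), array([-0.2055, -0.3942, -0.0524]))
```

All keys are needed.

Emit:
send_rows(commands=[{"tx": 0.03, "ty": -0.46, "tz": 0, "rx": 0, "ry": 0, "rz": 0.28, "grip": 1}, {"tx": 0.03, "ty": -0.46, "tz": 0, "rx": 0, "ry": 0, "rz": 0.28, "grip": 1}, {"tx": 0.03, "ty": -0.46, "tz": 0, "rx": 0, "ry": 0, "rz": 0.28, "grip": 1}, {"tx": 0.03, "ty": -0.46, "tz": 0, "rx": 0, "ry": 0, "rz": 0.28, "grip": 1}, {"tx": 0.03, "ty": -0.46, "tz": 0, "rx": 0, "ry": 0, "rz": 0.28, "grip": 1}, {"tx": 0.03, "ty": -0.46, "tz": 0, "rx": 0, "ry": 0, "rz": 0.28, "grip": 1}])

```text
clock: 1.7
position: [0.3012, 0.3785, 0.4055]
orientation: [179.9, 0.1, 180.0]
contact_force: [0.4, 1.0, -0.3]
grip_width: 0.0003
```

```bash
python3 log.py; python3 - <<'E'
from h import *
from station import arm
o=arm.get_obs()
for az in (12,0,-30): print(az,rows(o,[.25,.36,.33],tool(az,40)))
E
```

```text
1.7 [ 48.477 -17.79  105.218  -0.023  92.471 -41.513] [0.301 0.379 0.406] [179.94    0.084 179.989] [ 0.374  1.022 -0.307] 0.0003064417894574457
12 (array([-0.1024, -0.0371, -0.1511]), array([ 0.0458, -0.4419,  0.1278]))
0 (array([-0.1024, -0.0371, -0.1511]), array([-7.000e-04, -4.435e-01, -1.000e-04]))
-30 (array([-0.1024, -0.0371, -0.1511]), array([-0.1167, -0.433 , -0.3197]))
```

Now tilt, az ≈ 0.

Emit:
send_rows(commands=[{"tx": -0.05, "ty": 0, "tz": -0.1, "rx": 0, "ry": -0.44, "rz": 0, "grip": 1}, {"tx": -0.05, "ty": 0, "tz": -0.1, "rx": 0, "ry": -0.44, "rz": 0, "grip": 1}, {"tx": -0.05, "ty": 0, "tz": -0.1, "rx": 0, "ry": -0.44, "rz": 0, "grip": 1}, {"tx": -0.05, "ty": 0, "tz": -0.1, "rx": 0, "ry": -0.44, "rz": 0, "grip": 1}, {"tx": -0.05, "ty": 0, "tz": -0.1, "rx": 0, "ry": -0.44, "rz": 0, "grip": 1}, {"tx": -0.05, "ty": 0, "tz": -0.1, "rx": 0, "ry": -0.44, "rz": 0, "grip": 1}])

```text
clock: 2.3
position: [0.2756, 0.379, 0.3553]
orientation: [179.9, 39.8, -179.9]
contact_force: [-0.5, 0.4, -0.2]
grip_width: 0.0001
```

```bash
python3 log.py; python3 - <<'E'
from h import *
import json
from scipy.optimize import least_squares
D=[json.loads(l) for l in open("kin.jsonl")]
print(len(D))
def fk(q,p):
    q=np.radians(q); d1,a1,off,L1,L2,a3,d6=p
    r1=R.from_euler("z",q[0]); 
    r2=r1*R.from_euler("y",q[1]); r3=r2*R.from_euler("y",q[2]); r4=r3*R.from_euler("z",q[3]); r5=r4*R.from_euler("y",q[4]); r6=r5*R.from_euler("z",q[5])
    P=np.array([0,0,d1])+r1.apply([a1,off,0])+r2.apply([0,0,L1])+r3.apply([a3,0,L2])+r6.apply([0,0,d6])
    return P,r6
# orientation check
for d in D:
    P,r=fk(d["joint_pos"],[0]*7); Rm=R.from_euler("xyz",d["orientation"],degrees=True)
    print((r.inv()*Rm).as_rotvec(degrees=True).round(2),(Rm*r.inv()).as_rotvec(degrees=True).round(2))
E
```

```text
2.3 [ 58.62  -24.034 116.944 -35.983  68.077 -23.379] [0.276 0.379 0.355] [ 179.933   39.766 -179.926] [-0.487  0.387 -0.22 ] 5.600360655404829e-05
3
[ 0.  0. 90.] [  0.  -0. -90.]
[-0. -0. 90.] [  0.13   0.09 -90.  ]
[-0. -0. 90.] [ 57.57   0.18 -69.18]
```

```bash
cat >> h.py <<'E'
import json
from scipy.optimize import least_squares
def fk(q,p):
    q=np.radians(q); d1,a1,off,L1,L2,a3,d6,o5=p
    r1=R.from_euler("z",q[0]); 
    r2=r1*R.from_euler("y",q[1]); r3=r2*R.from_euler("y",q[2]); r4=r3*R.from_euler("z",q[3]); r5=r4*R.from_euler("y",q[4]); r6=r5*R.from_euler("z",q[5])
    return np.array([0,0,d1])+r1.apply([a1,off,0])+r2.apply([0,0,L1])+r3.apply([a3,0,L2])+r4.apply([0,o5,0])+r6.apply([0,0,d6]),r6*R.from_euler("z",90,degrees=True)
def fitkin():
    D=[json.loads(l) for l in open("kin.jsonl")]
    p0=np.array([.3,0,.02,.45,.45,0,.12,0])
    res=lambda p:np.concatenate([(fk(d["joint_pos"],p)[0]-d["position"])*1000 for d in D]+[(p-p0)*.3])
    s=least_squares(res,p0); return s.x,s.fun
LO=np.array([-162.19,-47.58,4.15,-65.23,.69,-170.13]);HI=np.array([162.19,125.68,143.07,245.23,171.88,170.13])
def ik(P,Rt,p,q0):
    def res(q):
        a,r=fk(q,p); return np.concatenate([(a-P)*1000,(Rt*r.inv()).as_rotvec(degrees=True)*5])
    s=least_squares(res,np.clip(q0,LO+.1,HI-.1),bounds=(LO,HI),x_scale=30); return s.x,np.abs(s.fun).max()
E
python3 - <<'E'
from h import *
p,f=fitkin(); print(p.round(4)); print(f.round(2))
E
```

```text
[0.1376 0.     0.0255 0.4597 0.6203 0.0814 0.1163 0.    ]
[-0.   -0.    0.    0.    0.   -0.    0.   -0.    0.   -0.05  0.    0.
  0.    0.05  0.02 -0.    0.  ]
```

```bash
cat >> h.py <<'E'
BIN={"wide":(np.array([.5973,.2296,.085]),12.06),"narrow":(np.array([.5997,-.1672,.150]),-7.04)}
def tip(name,th,yl,az,al,ins=.008,half=.011,gap=0.0):
    """tip centre in world for lid angle th(deg); yl lateral; tool azimuth az (world) tilt al"""
    H,yaw=BIN[name]; ex=np.array([np.cos(np.radians(yaw)),np.sin(np.radians(yaw)),0]); ey=np.array([-ex[1],ex[0],0]); ez=np.array([0,0,1.])
    t=np.radians(th); a=np.radians(al)
    lid=-np.cos(t)*ex+np.sin(t)*ez; n=np.sin(t)*ex+np.cos(t)*ez
    d=zdir(az,al); rot=tool(az,al); u=-rot.as_matrix()[:,0]  # top normal
    if u[2]<0: u=-u
    cr=H+.184*lid+yl*ey
    if n@(-d)>0: T=cr+ins*d-half*u
    else:
        cdir=u if n@u>0 else -u
        T=cr-ins*lid-half*cdir
    return T-gap*n,rot
def tcp(name,*a,**k):
    T,rot=tip(name,*a,**k); return T-.173*rot.as_matrix()[:,2],rot
E
python3 - <<'E'
from h import *
np.set_printoptions(precision=1,suppress=True,linewidth=150)
p,f=fitkin()
for nm,yls,azs in (("wide",(-.02,.03,.07),(12,0,-15,-30)),("narrow",(.0,-.03,),(-7,0,-20,20,35))):
  for yl in yls:
   for az in azs:
    for al in (50,60):
      for spin in ((0,180)):
        q=np.array([50,-24,117,-36,68,-23]) if nm=="wide" else np.array([-40,-24,120,30,68,20]); out=[]
        if spin: q=q+[0,0,0,0,0,180*(-1 if q[5]>0 else 1)]
        for th in (0,30,60,97):
            P,rt=tcp(nm,th,yl,az,al); rt=rt*R.from_euler("z",spin,degrees=True); q,e=ik(P,rt,p,q); out.append(round(e,1))
            if th==0:q00=q
        if max(out)<1: print(nm,yl,az,al,spin,out,q00,q)
E
```

```text
wide -0.02 -15 50 0 [np.float64(0.0), np.float64(0.0), np.float64(0.0), np.float64(0.0)] [ 43.2 -34.9 141.7 -52.6  55.1  -7.2] [ 31.3 -15.6 111.4 -43.3  53.8 -26.9]
wide -0.02 -30 50 0 [np.float64(0.0), np.float64(0.0), np.float64(0.0), np.float64(0.0)] [ 47.  -23.8 135.1 -54.3  66.8   9. ] [ 35.   -8.7 105.6 -49.2  66.6 -11.2]
wide 0.03 -15 50 0 [np.float64(0.0), np.float64(0.0), np.float64(0.0), np.float64(0.0)] [ 50.5 -28.2 137.9 -54.4  59.    0.4] [ 36.6 -12.7 109.  -45.7  57.1 -21.9]
wide 0.03 -30 50 0 [np.float64(0.0), np.float64(0.0), np.float64(0.0), np.float64(0.0)] [ 53.  -18.1 131.1 -53.9  70.3  13.9] [ 39.8  -5.7 102.8 -49.9  70.   -7.7]
wide 0.03 -30 60 0 [np.float64(0.0), np.float64(0.0), np.float64(0.0), np.float64(0.0)] [ 56.8 -13.9 132.4 -64.3  73.7  23.9] [ 42.4  -5.  106.3 -62.   69.3   1.3]
wide 0.07 0 50 0 [np.float64(0.0), np.float64(0.0), np.float64(0.0), np.float64(0.0)] [ 50.6 -33.2 140.8 -51.8  48.9 -12.1] [ 35.9 -16.2 111.8 -37.8  47.1 -37.2]
wide 0.07 0 50 180 [np.float64(0.0), np.float64(0.0), np.float64(0.0), np.float64(0.0)] [ 50.6 -33.2 140.8 -51.8  48
[... 507 characters left out ...]
9  -2.1 103.5 -61.9  72.2   3.1]
narrow 0.0 35 50 180 [np.float64(0.0), np.float64(0.0), np.float64(0.0), np.float64(0.0)] [-53.3 -29.9 132.4  50.9  80.7  -8.6] [-37.5 -11.6 102.   48.7  76.4  11.1]
narrow 0.0 35 60 180 [np.float64(0.0), np.float64(0.0), np.float64(0.0), np.float64(0.0)] [-57.6 -27.1 134.8  60.6  83.4 -16.6] [-40.4 -11.8 106.1  60.1  75.2   3.6]
narrow -0.03 35 50 180 [np.float64(0.0), np.float64(0.0), np.float64(0.0), np.float64(0.0)] [-56.4 -26.2 130.1  50.6  82.2 -11.6] [-40.3  -9.7 100.4  49.2  78.3   9.1]
narrow -0.03 35 60 180 [np.float64(0.0), np.float64(0.0), np.float64(0.0), np.float64(0.0)] [-60.4 -23.1 132.2  59.9  85.1 -19.2] [-43.1  -9.7 104.3  60.3  77.4   2. ]
```

```bash
python3 - <<'E'
from h import *
from station import arm
np.set_printoptions(precision=3,suppress=True,linewidth=150)
p,f=fitkin(); o=arm.get_obs()
az,al,yl=-25,60,.07
P,rt=tcp("wide",0,yl,az,al,ins=.003); T,_=tip("wide",0,yl,az,al,ins=.003)
hd=zdir(az,90); print("tip",T,"tcp",P)
for off in (np.r_[-.08*hd[:2],.10],np.r_[-.08*hd[:2],-.006],np.r_[0,0,-.006]):
    q,e=ik(P+off,rt,p,o["joint_pos"]); print(P+off,q,round(e,2),rows(o,P+off,rt))
E
```

```text
tip [0.4   0.261 0.074] tcp [0.264 0.324 0.16 ]
[0.192 0.358 0.26 ] [ 72.37  -20.584 126.595 -59.237  88.216  17.497] 0.0 (array([-0.168, -0.042, -0.19 ]), array([-0.049, -0.221, -0.276]))
[0.192 0.358 0.154] [ 72.37  -10.994 130.489 -60.3    81.403  29.188] 0.0 (array([-0.168, -0.042, -0.402]), array([-0.049, -0.221, -0.276]))
[0.264 0.324 0.154] [ 61.134 -12.117 131.405 -64.75   72.811  24.374] 0.0 (array([-0.022, -0.11 , -0.402]), array([-0.049, -0.221, -0.276]))
```

```bash
python3 - <<'E'
from h import *
from station import arm
np.set_printoptions(precision=3,suppress=True,linewidth=150)
p,f=fitkin(); o=arm.get_obs()
for az,al,yl in ((-22,56,.07),(-15,58,.075),(-10,56,.075),(-18,56,.07)):
    P,rt=tcp("wide",0,yl,az,al,ins=.004)
    hd=zdir(az,90); print(az,al,"tcp",P)
    for off in (np.r_[-.08*hd[:2],.10],np.r_[-.08*hd[:2],-.006],np.r_[0,0,-.006]):
        q,e=ik(P+off,rt,p,o["joint_pos"]); print(P+off,q,round(e,2),rows(o,P+off,rt))
E
```

```text
-22 56 tcp [0.267 0.314 0.17 ]
[0.193 0.344 0.27 ] [ 71.067 -24.722 127.81  -56.175  85.215  12.57 ] 0.0 (array([-0.165, -0.069, -0.17 ]), array([-0.035, -0.178, -0.244]))
[0.193 0.344 0.164] [ 71.067 -15.725 132.343 -57.876  77.826  24.038] 0.0 (array([-0.165, -0.069, -0.382]), array([-0.035, -0.178, -0.244]))
[0.267 0.314 0.164] [ 59.393 -15.938 132.504 -61.521  68.835  18.501] 0.0 (array([-0.017, -0.129, -0.382]), array([-0.035, -0.178, -0.244]))
-15 58 tcp [0.258 0.303 0.165]
[0.18  0.324 0.265] [ 72.245 -30.224 132.162 -58.948  81.402   8.756] 0.0 (array([-0.19, -0.11, -0.18]), array([-0.027, -0.201, -0.167]))
[0.18  0.324 0.159] [ 72.245 -20.626 136.835 -61.63   74.299  21.427] 0.0 (array([-0.19 , -0.11 , -0.392]), array([-0.027, -0.201, -0.167]))
[0.258 0.303 0.159] [ 59.719 -19.443 135.957 -65.23   64.11   16.296] 0.78 (array([-0.036, -0.152, -0.392]), array([-0.027, -0.201, -0.167]))
-10 56 tcp [0.258 0.29  0.17 ]
[0.179 0.304 0.27 ] [ 70.915 -36.069 134.718 -56.925  77.672   2.194] 0.0 (array([-0.193, -0.15 , -0.17 ]), array([-0.016, -0.18 , -0.112]))
[0.179 0.304 0.164] [ 70.915 -26.969 140.033 -60.497  70.153  15.006] 0.0 (array([-0.193, -0.15 , -0.382]), array([-0.016, -0.18 , -0.112]))
[0.258 0.29  0.164] [ 57.837 -23.903 138.097 -63.554  59.04    9.894] 0.0 (array([-0.036, -0.178, -0.382]), array([-0.016, -0.18 , -0.112]))
-18 56 tcp [0.264 0.305 0.17 ]
[0.188 0.33  0.27 ] [ 71.132 -28.554 130.3   -56.68   82.754   9.309] 0.0 (array([-0.176, -0.099, -0.17 ]), array([-0.029, -0.179, -0.2  ]))
[0.188 0.33  0.164] [ 71.132 -19.451 135.075 -58.965  75.335  21.267] 0.0 (array([-0.176, -0.099, -0.382]), array([-0.029, -0.179, -0.2  ]))
[0.264 0.305 0.164] [ 58.917 -18.715 134.551 -62.436  65.632  15.756] 0.0 (array([-0.024, -0.148, -0.382]), array([-0.029, -0.179, -0.2  ]))
```

Go to the high pre-pose with az −22, tilt 56.

Emit:
send_rows(commands=[{"tx": -0.08, "ty": -0.035, "tz": -0.08, "rx": -0.018, "ry": -0.09, "rz": -0.12, "grip": 1}, {"tx": -0.165, "ty": -0.07, "tz": -0.17, "rx": -0.035, "ry": -0.178, "rz": -0.244, "grip": 1}, {"tx": -0.165, "ty": -0.07, "tz": -0.17, "rx": -0.035, "ry": -0.178, "rz": -0.244, "grip": 1}, {"tx": -0.165, "ty": -0.07, "tz": -0.17, "rx": -0.035, "ry": -0.178, "rz": -0.244, "grip": 1}, {"tx": -0.165, "ty": -0.07, "tz": -0.17, "rx": -0.035, "ry": -0.178, "rz": -0.244, "grip": 1}, {"tx": -0.165, "ty": -0.07, "tz": -0.17, "rx": -0.035, "ry": -0.178, "rz": -0.244, "grip": 1}])

```text
clock: 2.9
position: [0.1936, 0.3446, 0.2713]
orientation: [180.0, 55.8, 158.1]
contact_force: [0.2, 0.5, 0.5]
grip_width: 0.0002
```

```bash
python3 log.py; python3 - <<'E'
from h import *
from station import arm
np.set_printoptions(precision=3,suppress=True,linewidth=150)
p,f=fitkin(); print(p,abs(f).max()); o=arm.get_obs()
for az,al,yl in ((-22,56,.07),):
    P,rt=tcp("wide",0,yl,az,al,ins=.004)
    hd=zdir(az,90); print(az,al,"tcp",P)
    for off in (np.r_[-.08*hd[:2],-.006],np.r_[0,0,-.006]):
        q,e=ik(P+off,rt,p,o["joint_pos"]); print(P+off,q,round(e,2),rows(o,P+off,rt))
E
```

```text
2.9 [ 70.959 -24.753 127.711 -56.033  85.102  12.349] [0.194 0.345 0.271] [179.998  55.83  158.074] [0.165 0.523 0.537] 0.00016547411214066157
[0.138 0.    0.025 0.46  0.62  0.081 0.116 0.   ] 0.05108937884133605
-22 56 tcp [0.267 0.314 0.17 ]
[0.193 0.344 0.164] [ 71.067 -15.726 132.342 -57.875  77.827  24.037] 0.0 (array([-0.001, -0.001, -0.214]), array([-0.001, -0.002, -0.001]))
[0.267 0.314 0.164] [ 59.392 -15.939 132.503 -61.521  68.835  18.5  ] 0.0 (array([ 0.147, -0.06 , -0.214]), array([-0.001, -0.002, -0.001]))
```

```bash
python3 - <<'E'
from h import *
from station import arm,eyes
o=arm.get_obs(); pic,d=eyes.camera("wrist"); i=eyes.camera_info("wrist"); print(i)
cv2.imwrite("pics/w1.png",cv2.resize(pic[:,:,::-1],None,fx=1.5,fy=1.5)); np.save("w1d.npy",d)
f=192/np.tan(np.radians(i["vertical_fov"]/2)); v,u=np.mgrid[:384,:512]
P=np.stack([(u-i["cx"])/f*d,-(v-i["cy"])/f*d,-d,np.ones_like(d)],-1)@np.array(i["hand_eye"]).T
W=P[...,:3]@R.from_euler("xyz",o["orientation"],degrees=True).as_matrix().T+o["position"]
np.save("w1W.npy",W)
for v in (60,120,180,240,300): print([tuple(W[v,u].round(3)) for u in (100,200,256,320,420)])
E
```

```text
{'vertical_fov': 71.1945936382302, 'cx': 259.4264622300383, 'cy': 195.7711615455956, 'hand_eye': array([[-2.34503755e-04,  9.45937177e-01,  3.24349815e-01,
         8.39014280e-02],
       [ 9.99999582e-01, -6.49201477e-05,  9.12329912e-04,
        -6.90809710e-04],
       [ 8.84063619e-04,  3.24349893e-01, -9.45936766e-01,
         3.00130485e-02],
       [ 0.00000000e+00,  0.00000000e+00,  0.00000000e+00,
         1.00000000e+00]])}
[(np.float64(0.308), np.float64(0.14), np.float64(0.0)), (np.float64(0.342), np.float64(0.225), np.float64(-0.0)), (np.float64(0.363), np.float64(0.272), np.float64(-0.001)), (np.float64(0.384), np.float64(0.327), np.float64(-0.0)), (np.float64(0.417), np.float64(0.412), np.float64(0.001))]
[(np.float64(0.382), np.float64(0.046), np.float64(-0.0)), (np.float64(0.429), np.float64(0.166), np.float64(0.0)), (np.float64(0.425), np.float64(0.246), np.float64(0.02)), (np.float64(0.488), np.float64(0.309), np.float64(-0.001)), (np.float64(0.503), np.float64(0.422), np.float64(0.017))]
[(np.float64(0.492), np.float64(-0.087), np.float64(0.03)), (np.float64(0.445), np.float64(0.161), np.float64(0.076)), (np.float64(0.387), np.float64(0.263), np.float64(0.107)), (np.float64(0.484), np.float64(0.305), np.float64(0.082)), (np.float64(0.634), np.float64(0.436), np.float64(0.051))]
[(np.float64(0.511), np.float64(-0.089), np.float64(0.136)), (np.float64(2.067), np.float64(-0.943), np.float64(-0.046)), (np.float64(0.311), np.float64(0.294), np.float64(0.17)), (np.float64(2.072), np.float64(0.04), np.float64(-0.009)), (np.float64(2.059), np.float64(0.642), np.float64(0.016))]
[(np.float64(2.07), np.float64(-1.999), np.float64(0.463)), (np.float64(0.267), np.float64(0.289), np.float64(0.197)), (np.float64(0.294), np.float64(0.302), np.float64(0.199)), (np.float64(0.285), np.float64(0.333), np.float64(0.197)), (np.float64(2.069), np.float64(0.596), np.float64(0.36))]
```

View pics/w1.png

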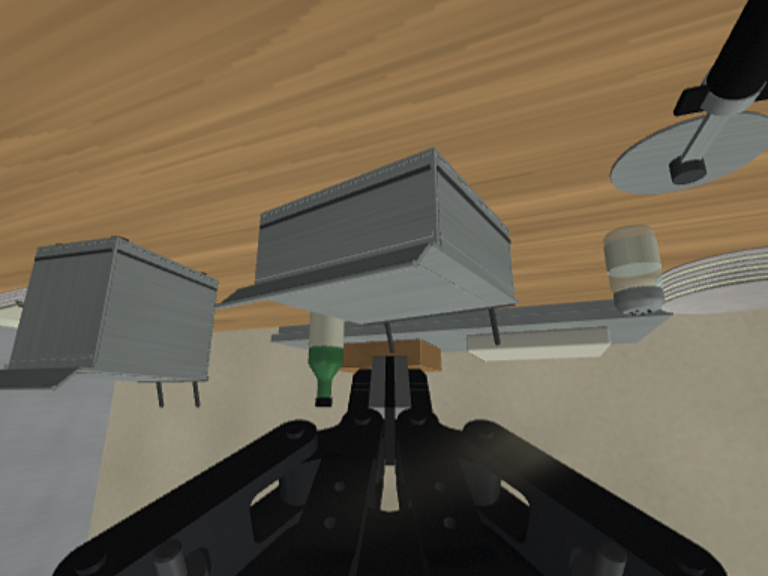

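```bash
python3 - <<'E'
from h import *
np.set_printoptions(precision=4,suppress=True)
W=np.load("w1W.npy").reshape(-1,3)
for nm,hz in (("wide",.085),("narrow",.15)):
    H,yaw=BIN[nm]; c,s=np.cos(np.radians(yaw)),np.sin(np.radians(yaw))
    L=(W-H)@np.array([[c,-s,0],[s,c,0],[0,0,1]])
    m=(L[:,0]>-.23)&(L[:,0]<.02)&(abs(L[:,1])<.13)&(W[:,2]>.01)&(L[:,2]<.05)
    L=L[m]; print(nm,len(L))
    wall=L[(L[:,2]<-.02)&(L[:,2]>-.07)&(abs(L[:,1])<.08)]; wall=wall[wall[:,0]<-.12]
    if len(wall)>50: print("front wall x",np.median(wall[:,0]),"slope dx/dy",np.polyfit(wall[:,1],wall[:,0],1))
    lip=L[L[:,2]>.012]; print("lip x,z extremes",np.percentile(lip[:,0],[1,5,50,95]),np.percentile(lip[:,2],[50,99]),"y",np.percentile(L[:,1],[.5,99.5]), len(lip))
    e=lip[lip[:,2]>.016]
    if len(e)>20: print("edge",np.polyfit(e[:,1],e[:,0],1),np.median(e[:,2]))
    fl=L[(abs(L[:,2]-.003)<.006)&(L[:,0]>-.17)]; print("lid z",np.median(fl[:,2]) if len(fl) else None)
E
```

```text
wide 14548
front wall x -0.1635667720235656 slope dx/dy [ 0.0045 -0.1637]
lip x,z extremes [-0.2007 -0.2003 -0.1985 -0.189 ] [0.0204 0.0236] y [-0.0955  0.098 ] 1046
edge [-0.0459 -0.1893] 0.021460056447938317
lid z 0.0036980233777528376
narrow 11209
front wall x -0.16536226090136186 slope dx/dy [ 0.1722 -0.1634]
lip x,z extremes [-0.2034 -0.2028 -0.1967  0.0177] [0.0178 0.0312] y [-0.0525  0.0706] 376
edge [-1.2259 -0.1232] 0.020353956127658
lid z 0.002678929559806087
```

```bash
sed -i 's/\[.5973,.2296,.085\]/[.601,.231,.085]/' h.py; python3 - <<'E'
from h import *
from station import arm
np.set_printoptions(precision=3,suppress=True,linewidth=150)
p,f=fitkin(); o=arm.get_obs()
az,al,yl=-22,56,.07
P,rt=tcp("wide",0,yl,az,al,ins=.004); hd=zdir(az,90)
for off in (np.r_[-.08*hd[:2],-.006],np.r_[0,0,-.006]):
        q,e=ik(P+off,rt,p,o["joint_pos"]); print(P+off,q,round(e,2),rows(o,P+off,rt))
E
```

```text
[0.197 0.346 0.164] [ 70.626 -15.353 132.058 -58.044  77.446  23.9  ] 0.0 (array([ 0.006,  0.003, -0.214]), array([-0.001, -0.001, -0.   ]))
[0.271 0.316 0.164] [ 59.034 -15.469 132.146 -61.661  68.5    18.443] 0.0 (array([ 0.154, -0.057, -0.214]), array([-0.001, -0.001, -0.   ]))
```

Emit:
send_rows(commands=[{"tx": 0.006, "ty": 0.003, "tz": -0.09, "rx": 0, "ry": 0, "rz": 0, "grip": 1}, {"tx": 0.006, "ty": 0.003, "tz": -0.18, "rx": 0, "ry": 0, "rz": 0, "grip": 1}, {"tx": 0.006, "ty": 0.003, "tz": -0.216, "rx": 0, "ry": 0, "rz": 0, "grip": 1}, {"tx": 0.006, "ty": 0.003, "tz": -0.216, "rx": 0, "ry": 0, "rz": 0, "grip": 1}, {"tx": 0.045, "ty": -0.013, "tz": -0.216, "rx": 0, "ry": 0, "rz": 0, "grip": 1}, {"tx": 0.085, "ty": -0.029, "tz": -0.216, "rx": 0, "ry": 0, "rz": 0, "grip": 1}, {"tx": 0.105, "ty": -0.037, "tz": -0.216, "rx": 0, "ry": 0, "rz": 0, "grip": 1}, {"tx": 0.105, "ty": -0.037, "tz": -0.216, "rx": 0, "ry": 0, "rz": 0, "grip": 1}])

```text
clock: 3.75
position: [0.2473, 0.3259, 0.1648]
orientation: [179.7, 55.9, 157.7]
contact_force: [-0.7, 0.6, 0.2]
grip_width: 0.0
```

```bash
python3 log.py; python3 - <<'E'
from h import *
from station import arm,eyes
for n in("wrist","side"):
    pic,d=eyes.camera(n)
    if n=="side": pic=pic[80:280,120:340]
    cv2.imwrite(f"pics/{n}2.png",cv2.resize(pic[:,:,::-1],None,fx=1.5 if n=="wrist" else 3,fy=1.5 if n=="wrist" else 3,interpolation=cv2.INTER_CUBIC))
o=arm.get_obs()
P,rt=tcp("wide",0,.07,-22,56,ins=.004); print(rows(o,P,rt))
E
```

```text
3.75 [ 62.705 -15.706 132.252 -60.413  71.371  20.124] [0.247 0.326 0.165] [179.745  55.853 157.712] [-0.663  0.603  0.245] 1.8565337016282858e-07
(array([ 0.0491, -0.0207,  0.0124]), array([-0.0017, -0.0012,  0.0002]))
```

View pics/wrist2.png

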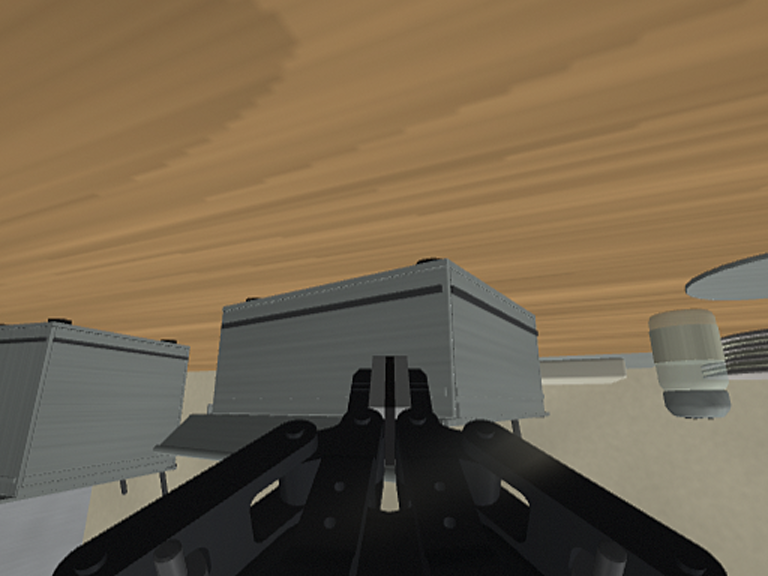

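View pics/side2.png

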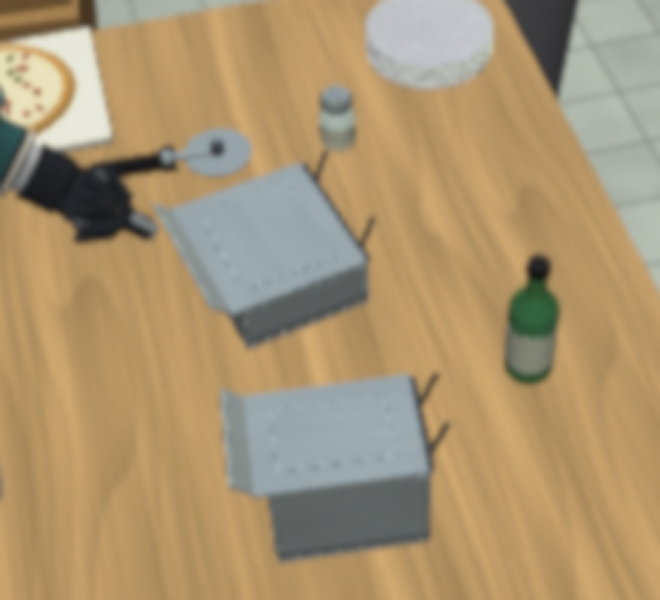

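Emit:
send_rows(commands=[{"tx": 0.02, "ty": -0.01, "tz": 0, "rx": 0, "ry": 0, "rz": 0, "grip": 1}, {"tx": 0.035, "ty": -0.015, "tz": 0, "rx": 0, "ry": 0, "rz": 0, "grip": 1}, {"tx": 0.049, "ty": -0.021, "tz": 0, "rx": 0, "ry": 0, "rz": 0, "grip": 1}, {"tx": 0.049, "ty": -0.021, "tz": 0, "rx": 0, "ry": 0, "rz": 0, "grip": 1}])

```text
clock: 4.25
position: [0.2714, 0.3153, 0.1642]
orientation: [179.8, 55.8, 157.8]
contact_force: [-0.1, -0.8, -0.3]
grip_width: -0.0003
```

```bash
python3 log.py; cat > path.py <<'E'
from h import *
from station import arm
import sys
nm,yl,az,al=sys.argv[1],*map(float,sys.argv[2:5]); spin=float(sys.argv[5]); ths=eval(sys.argv[6]); ins=.004
o=arm.get_obs(); p,f=fitkin(); q=o["joint_pos"]
for th in ths:
    P,rt=tcp(nm,th,yl,az,al,ins=ins); rt=rt*R.from_euler("z",spin,degrees=True)
    q,e=ik(P,rt,p,q); t,r=rows(o,P,rt); print(th,t,r,"q",q.round(1),round(e,2))
E
python3 path.py wide .07 -22 56 0 "list(range(0,110,6))"
```

```text
4.25 [ 58.895 -15.496 132.163 -61.538  68.348  18.421] [0.271 0.315 0.164] [179.838  55.845 157.804] [-0.076 -0.836 -0.259] -0.0002542950531120513
0 [-0.0012  0.001   0.0124] [-0.0016 -0.0012  0.0007] q [ 59.  -16.1 132.  -61.4  68.9  17.7] 0.0
6 [0.0007 0.0014 0.0509] [-0.0016 -0.0012  0.0007] q [ 58.9 -17.9 131.3 -60.6  70.   15.2] 0.0
12 [0.0066 0.0027 0.089 ] [-0.0016 -0.0012  0.0007] q [ 58.6 -19.4 130.3 -59.9  71.   12.9] 0.0
18 [0.0164 0.0048 0.1262] [-0.0016 -0.0012  0.0007] q [ 58.1 -20.4 129.1 -59.4  71.7  10.6] 0.0
24 [0.0299 0.0077 0.1621] [-0.0016 -0.0012  0.0007] q [ 57.4 -21.1 127.8 -58.9  72.1   8.4] 0.0
30 [0.047  0.0113 0.1964] [-0.0016 -0.0012  0.0007] q [ 56.5 -21.3 126.3 -58.5  72.3   6.4] 0.0
36 [0.0675 0.0157 0.2288] [-0.0016 -0.0012  0.0007] q [ 55.5 -21.2 124.6 -58.2  72.3   4.5] 0.0
42 [0.0909 0.0245 0.2578] [-0.0016 -0.0012  0.0007] q [ 54.6 -20.5 122.7 -57.9  72.2   2.9] 0.0
48 [0.1169 0.03   0.2845] [-0.0016 -0.0012  0.0007] q [ 53.4 -19.8 120.8 -57.6  71.8   1.2] 0.0
54 [0.1456 0.0362 0.3082] [-0.0016 -0.0012  0.0007] q [ 52.2 -18.8 119.  -57.4  71.2  -0
[... 173 characters left out ...]
5.1 -57.   69.8  -2.7] 0.0
72 [0.2437 0.0571 0.3593] [-0.0016 -0.0012  0.0007] q [ 48.3 -14.5 113.2 -56.8  68.9  -3.8] 0.0
78 [0.2793 0.0647 0.3691] [-0.0016 -0.0012  0.0007] q [ 47.1 -12.7 111.2 -56.7  68.   -4.6] 0.0
84 [0.3157 0.0725 0.3749] [-0.0016 -0.0012  0.0007] q [ 45.9 -10.8 109.4 -56.6  67.   -5.3] 0.0
90 [0.3525 0.0804 0.3769] [-0.0016 -0.0012  0.0007] q [ 44.8  -8.8 107.5 -56.5  66.   -5.8] 0.0
96 [0.3893 0.0882 0.3749] [-0.0016 -0.0012  0.0007] q [ 43.7  -6.8 105.8 -56.6  64.9  -6.2] 0.0
102 [0.4257 0.096  0.3691] [-0.0016 -0.0012  0.0007] q [ 42.7  -4.7 104.1 -56.6  63.8  -6.4] 0.0
108 [0.4613 0.1036 0.3593] [-0.0016 -0.0012  0.0007] q [ 41.8  -2.5 102.5 -56.8  62.8  -6.4] 0.0
```

Emit:
send_rows(commands=[{"tx": -0.001, "ty": 0.001, "tz": 0.012, "rx": 0, "ry": 0, "rz": 0, "grip": 1}, {"tx": 0, "ty": 0.001, "tz": 0.03, "rx": 0, "ry": 0, "rz": 0, "grip": 1}, {"tx": 0.001, "ty": 0.001, "tz": 0.051, "rx": 0, "ry": 0, "rz": 0, "grip": 1}, {"tx": 0.004, "ty": 0.002, "tz": 0.07, "rx": 0, "ry": 0, "rz": 0, "grip": 1}, {"tx": 0.007, "ty": 0.003, "tz": 0.089, "rx": 0, "ry": 0, "rz": 0, "grip": 1}, {"tx": 0.011, "ty": 0.004, "tz": 0.108, "rx": 0, "ry": 0, "rz": 0, "grip": 1}, {"tx": 0.016, "ty": 0.005, "tz": 0.126, "rx": 0, "ry": 0, "rz": 0, "grip": 1}, {"tx": 0.016, "ty": 0.005, "tz": 0.126, "rx": 0, "ry": 0, "rz": 0, "grip": 1}])

```text
clock: 5.05
position: [0.2798, 0.3181, 0.2287]
orientation: [179.6, 55.9, 157.6]
contact_force: [-2.5, -2.1, -1.2]
grip_width: -0.0002
```

```bash
python3 log.py; python3 - <<'E'
from h import *
from station import arm,eyes
for n in("wrist","side"):
    pic,d=eyes.camera(n)
    if n=="side": pic=pic[80:280,120:340]
    cv2.imwrite(f"pics/{n}3.png",cv2.resize(pic[:,:,::-1],None,fx=1.5 if n=="wrist" else 3,fy=1.5 if n=="wrist" else 3,interpolation=cv2.INTER_CUBIC))
E
python3 path.py wide .07 -22 56 0 "list(range(18,110,6))"
```

```text
5.05 [ 58.075 -20.513 129.032 -59.188  71.683  10.602] [0.28  0.318 0.229] [179.644  55.881 157.63 ] [-2.519 -2.117 -1.193] -0.00020099540370106271
18 [ 0.0003 -0.0002  0.    ] [-0.0018 -0.0012  0.0008] q [ 58.1 -20.4 129.1 -59.4  71.7  10.6] 0.0
24 [0.0138 0.0027 0.036 ] [-0.0018 -0.0012  0.0008] q [ 57.4 -21.1 127.8 -58.9  72.1   8.4] 0.0
30 [0.0309 0.0063 0.0703] [-0.0018 -0.0012  0.0008] q [ 56.5 -21.3 126.3 -58.5  72.3   6.4] 0.0
36 [0.0514 0.0107 0.1026] [-0.0018 -0.0012  0.0008] q [ 55.5 -21.2 124.6 -58.2  72.3   4.5] 0.0
42 [0.0748 0.0195 0.1317] [-0.0018 -0.0012  0.0008] q [ 54.6 -20.5 122.7 -57.9  72.2   2.9] 0.0
48 [0.1008 0.0251 0.1583] [-0.0018 -0.0012  0.0008] q [ 53.4 -19.8 120.8 -57.6  71.8   1.2] 0.0
54 [0.1295 0.0312 0.182 ] [-0.0018 -0.0012  0.0008] q [ 52.2 -18.8 119.  -57.4  71.2  -0.2] 0.0
60 [0.1604 0.0378 0.2025] [-0.0018 -0.0012  0.0008] q [ 50.9 -17.6 117.  -57.2  70.6  -1.6] 0.0
66 [0.1932 0.0448 0.2197] [-0.0018 -0.0012  0.0008] q [ 49.6 -16.1 115.1 -57.   69.8  -2.7] 0.0
72 [0.2276 0.0521 0.2332] [-0.0018 -0.0012  0.0008] q [ 48.3 -14.5 113.2 -56.8  68.9  -3.8] 0.0
78 [0.2632 0.0598 0.2429] [-0.0018 -0.0012  0.0008] q [ 47.1 -12.7 111.2 -56.7  68.   -4.6] 0.0
84 [0.2996 0.0675 0.2488] [-0.0018 -0.0012  0.0008] q [ 45.9 -10.8 109.4 -56.6  67.   -5.3] 0.0
90 [0.3364 0.0754 0.2508] [-0.0018 -0.0012  0.0008] q [ 44.8  -8.8 107.5 -56.5  66.   -5.8] 0.0
96 [0.3732 0.0833 0.2488] [-0.0018 -0.0012  0.0008] q [ 43.7  -6.8 105.8 -56.6  64.9  -6.2] 0.0
102 [0.4096 0.091  0.2429] [-0.0018 -0.0012  0.0008] q [ 42.7  -4.7 104.1 -56.6  63.8  -6.4] 0.0
108 [0.4452 0.0986 0.2332] [-0.0018 -0.0012  0.0008] q [ 41.8  -2.5 102.5 -56.8  62.8  -6.4] 0.0
```

View pics/wrist3.png

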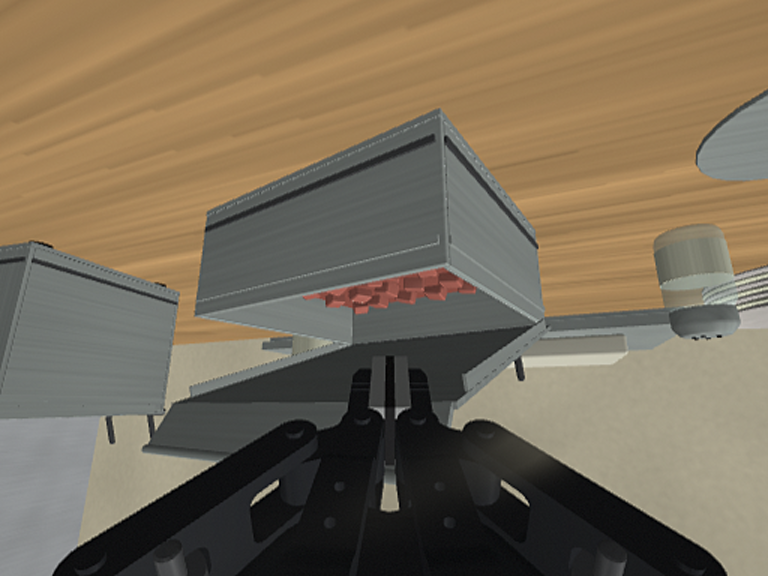

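View pics/side3.png

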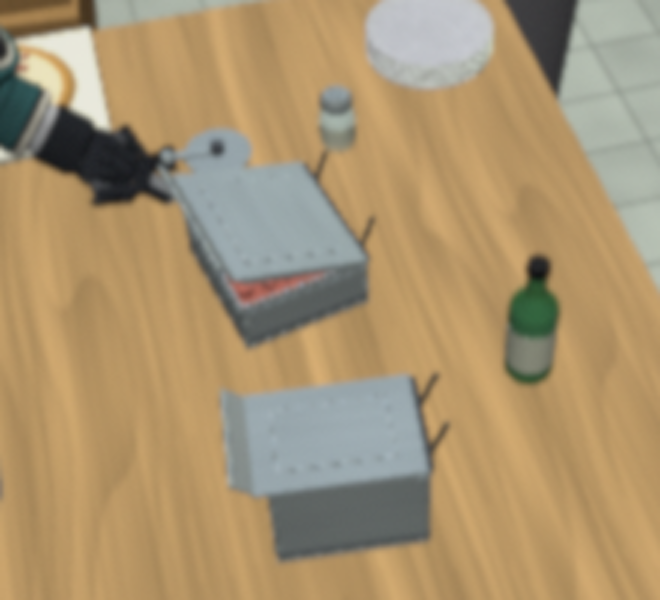

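Emit:
send_rows(commands=[{"tx": 0.007, "ty": 0.001, "tz": 0.018, "rx": 0, "ry": 0, "rz": 0, "grip": 1}, {"tx": 0.014, "ty": 0.003, "tz": 0.036, "rx": 0, "ry": 0, "rz": 0, "grip": 1}, {"tx": 0.022, "ty": 0.005, "tz": 0.054, "rx": 0, "ry": 0, "rz": 0, "grip": 1}, {"tx": 0.031, "ty": 0.006, "tz": 0.07, "rx": 0, "ry": 0, "rz": 0, "grip": 1}, {"tx": 0.041, "ty": 0.009, "tz": 0.087, "rx": 0, "ry": 0, "rz": 0, "grip": 1}, {"tx": 0.051, "ty": 0.012, "tz": 0.103, "rx": 0, "ry": 0, "rz": 0, "grip": 1}, {"tx": 0.063, "ty": 0.015, "tz": 0.118, "rx": 0, "ry": 0, "rz": 0, "grip": 1}, {"tx": 0.075, "ty": 0.02, "tz": 0.132, "rx": 0, "ry": 0, "rz": 0, "grip": 1}, {"tx": 0.088, "ty": 0.022, "tz": 0.146, "rx": 0, "ry": 0, "rz": 0, "grip": 1}, {"tx": 0.101, "ty": 0.025, "tz": 0.158, "rx": 0, "ry": 0, "rz": 0, "grip": 1}, {"tx": 0.115, "ty": 0.028, "tz": 0.171, "rx": 0, "ry": 0, "rz": 0, "grip": 1}, {"tx": 0.13, "ty": 0.031, "tz": 0.182, "rx": 0, "ry": 0, "rz": 0, "grip": 1}, {"tx": 0.13, "ty": 0.031, "tz": 0.182, "rx": 0, "ry": 0, "rz": 0, "grip": 1}])

```text
clock: 6.45
position: [0.3453, 0.3335, 0.319]
orientation: [179.7, 55.9, 157.7]
contact_force: [-1.3, -0.3, -0.4]
grip_width: 0.0002
```

```bash
python3 log.py; python3 - <<'E'
from h import *
from station import arm,eyes
for n in("wrist","side"):
    pic,d=eyes.camera(n)
    if n=="side": pic=pic[80:280,120:340]
    cv2.imwrite(f"pics/{n}4.png",cv2.resize(pic[:,:,::-1],None,fx=1.5 if n=="wrist" else 3,fy=1.5 if n=="wrist" else 3,interpolation=cv2.INTER_CUBIC))
E
python3 path.py wide .07 -22 56 0 "list(range(54,110,6))"
```

```text
6.45 [ 52.028 -18.738 118.811 -57.205  71.177  -0.26 ] [0.345 0.333 0.319] [179.718  55.861 157.678] [-1.324 -0.264 -0.41 ] 0.0001987832071765193
54 [-0.0007  0.0003  0.0004] [-0.0017 -0.0013  0.001 ] q [ 52.2 -18.8 119.  -57.4  71.2  -0.2] 0.0
60 [0.0302 0.0069 0.0209] [-0.0017 -0.0013  0.001 ] q [ 50.9 -17.6 117.  -57.2  70.6  -1.6] 0.0
66 [0.063  0.0139 0.038 ] [-0.0017 -0.0013  0.001 ] q [ 49.6 -16.1 115.1 -57.   69.8  -2.7] 0.0
72 [0.0974 0.0212 0.0515] [-0.0017 -0.0013  0.001 ] q [ 48.3 -14.5 113.2 -56.8  68.9  -3.8] 0.0
78 [0.133  0.0288 0.0613] [-0.0017 -0.0013  0.001 ] q [ 47.1 -12.7 111.2 -56.7  68.   -4.6] 0.0
84 [0.1694 0.0366 0.0672] [-0.0017 -0.0013  0.001 ] q [ 45.9 -10.8 109.4 -56.6  67.   -5.3] 0.0
90 [0.2062 0.0445 0.0691] [-0.0017 -0.0013  0.001 ] q [ 44.8  -8.8 107.5 -56.5  66.   -5.8] 0.0
96 [0.243  0.0523 0.0672] [-0.0017 -0.0013  0.001 ] q [ 43.7  -6.8 105.8 -56.6  64.9  -6.2] 0.0
102 [0.2794 0.0601 0.0613] [-0.0017 -0.0013  0.001 ] q [ 42.7  -4.7 104.1 -56.6  63.8  -6.4] 0.0
108 [0.315  0.0677 0.0515] [-0.0017 -0.0013  0.001 ] q [ 41.8  -2.5 102.5 -56.8  62.8  -6.4] 0.0
```

View pics/wrist4.png

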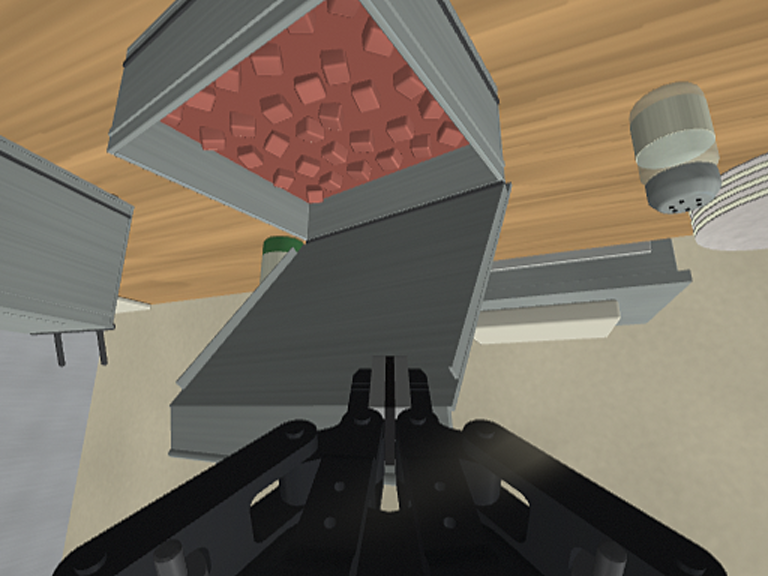

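View pics/side4.png

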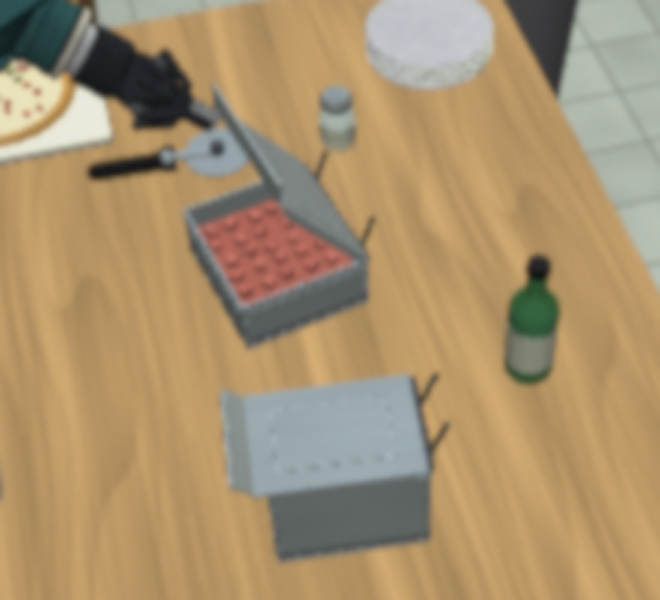

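Emit:
send_rows(commands=[{"tx": 0.015, "ty": 0.003, "tz": 0.011, "rx": 0, "ry": 0, "rz": 0, "grip": 1}, {"tx": 0.03, "ty": 0.007, "tz": 0.021, "rx": 0, "ry": 0, "rz": 0, "grip": 1}, {"tx": 0.046, "ty": 0.01, "tz": 0.03, "rx": 0, "ry": 0, "rz": 0, "grip": 1}, {"tx": 0.063, "ty": 0.014, "tz": 0.038, "rx": 0, "ry": 0, "rz": 0, "grip": 1}, {"tx": 0.08, "ty": 0.017, "tz": 0.045, "rx": 0, "ry": 0, "rz": 0, "grip": 1}, {"tx": 0.097, "ty": 0.021, "tz": 0.051, "rx": 0, "ry": 0, "rz": 0, "grip": 1}, {"tx": 0.115, "ty": 0.025, "tz": 0.057, "rx": 0, "ry": 0, "rz": 0, "grip": 1}, {"tx": 0.133, "ty": 0.029, "tz": 0.061, "rx": 0, "ry": 0, "rz": 0, "grip": 1}, {"tx": 0.151, "ty": 0.033, "tz": 0.065, "rx": 0, "ry": 0, "rz": 0, "grip": 1}, {"tx": 0.169, "ty": 0.037, "tz": 0.067, "rx": 0, "ry": 0, "rz": 0, "grip": 1}, {"tx": 0.187, "ty": 0.041, "tz": 0.068, "rx": 0, "ry": 0, "rz": 0, "grip": 1}, {"tx": 0.2, "ty": 0.043, "tz": 0.069, "rx": 0, "ry": 0, "rz": 0, "grip": 1}, {"tx": 0.212, "ty": 0.045, "tz": 0.069, "rx": 0, "ry": 0, "rz": 0, "grip": 1}, {"tx": 0.224, "ty": 0.048, "tz": 0.068, "rx": 0, "ry": 0, "rz": 0, "grip": 1}, {"tx": 0.236, "ty": 0.05, "tz": 0.067, "rx": 0, "ry": 0, "rz": 0, "grip": 1}, {"tx": 0.248, "ty": 0.053, "tz": 0.066, "rx": 0, "ry": 0, "rz": 0, "grip": 1}, {"tx": 0.26, "ty": 0.056, "tz": 0.064, "rx": 0, "ry": 0, "rz": 0, "grip": 1}, {"tx": 0.27, "ty": 0.058, "tz": 0.063, "rx": 0, "ry": 0, "rz": 0, "grip": 1}, {"tx": 0.28, "ty": 0.06, "tz": 0.061, "rx": 0, "ry": 0, "rz": 0, "grip": 1}, {"tx": 0.28, "ty": 0.06, "tz": 0.061, "rx": 0, "ry": 0, "rz": 0, "grip": 1}])

```text
clock: 8.55
position: [0.4851, 0.3633, 0.3483]
orientation: [179.9, 55.8, 157.8]
contact_force: [-0.3, 0.0, -0.4]
grip_width: 0.0003
```

```bash
python3 log.py; python3 - <<'E'
from h import *
from station import arm,eyes
for n in("wrist","side"):
    pic,d=eyes.camera(n)
    if n=="side": pic=pic[80:280,120:340]
    cv2.imwrite(f"pics/{n}5.png",cv2.resize(pic[:,:,::-1],None,fx=1.5 if n=="wrist" else 3,fy=1.5 if n=="wrist" else 3,interpolation=cv2.INTER_CUBIC))
E
```

```text
8.55 [ 42.657  -4.579 104.036 -56.447  63.827  -6.354] [0.485 0.363 0.348] [179.852  55.821 157.78 ] [-0.345  0.025 -0.42 ] 0.0002616582789955265
```

View pics/wrist5.png

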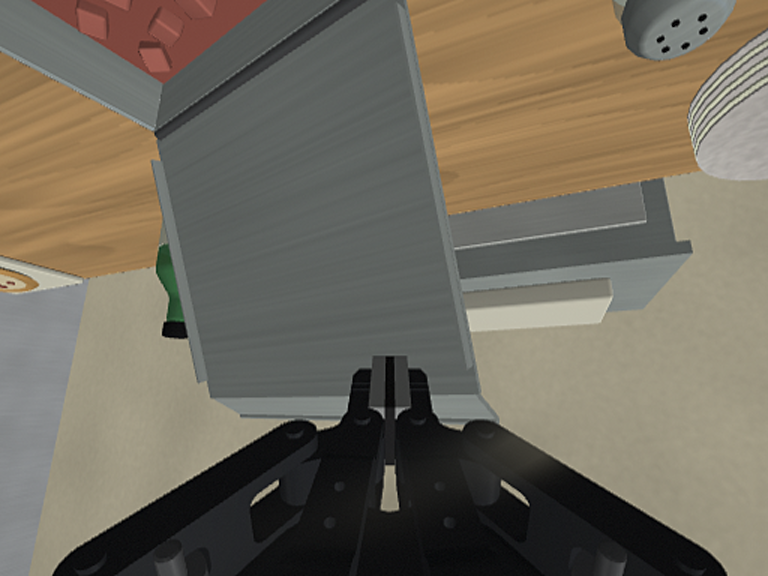

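View pics/side5.png

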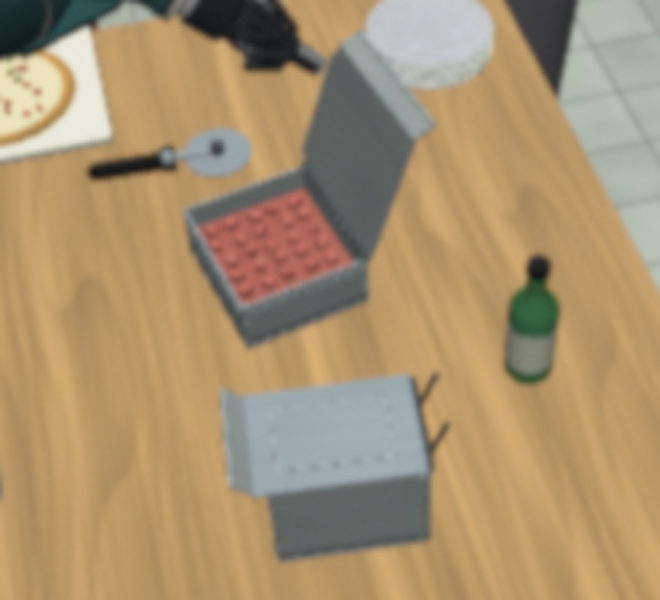

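```bash
sed -i 's/\[.5997,-.1672,.150\]/[.603,-.167,.150]/' h.py; python3 - <<'E'
from h import *
from station import arm
np.set_printoptions(precision=3,suppress=True,linewidth=150)
p,f=fitkin(); print(p,abs(f).max()); o=arm.get_obs()
rt=tool(-22,56); P=o["position"]-.16*zdir(-22,90)+[0,0,.06]; print(rows(o,P,rt),ik(P,rt,p,o["joint_pos"]))
via=R.from_matrix(np.array([[0,1,0],[1,0,0],[0,0,-1.]]).T); V=np.array([.36,.06,.48])
print("via",rows(o,V,via),(lambda r:np.linalg.norm(r[1])*90)(rows(o,V,via)),ik(V,via,p,[0,-20,105,0,92,0]))
for az,al,yl in ((25,55,-.03),(30,55,-.03),(30,58,-.03),(25,58,-.035)):
    Q,rt=tcp("narrow",0,yl,az,al,ins=.004); rt=rt*R.from_euler("z",180,degrees=True); hd=zdir(az,90)
    q=np.array([-50,-24,125,50,80,-10])
    print(az,al)
    for off in (np.r_[-.08*hd[:2],.1],np.r_[-.08*hd[:2],-.006],np.r_[0,0,-.006]):
        q,e=ik(Q+off,rt,p,q); print(Q+off,q,round(e,2))
    for th in (20,40,60,80,102):
        Q,_=tcp("narrow",th,yl,az,al,ins=.004); q,e=ik(Q,rt,p,q); print(th,q,round(e,2))
E
```

```text
[0.138 0.    0.025 0.46  0.62  0.081 0.116 0.   ] 0.051089965666842964
(array([-0.297,  0.12 ,  0.12 ]), array([-0.002, -0.001,  0.001])) (array([ 58.937, -11.841, 104.866, -56.033,  80.798,  -2.567]), np.float64(2.220446049250313e-13))
via (array([-0.249, -0.607,  0.263]), array([ 0.543,  0.367, -0.691])) 85.68933888180023 (array([  5.456, -33.952, 109.371,  -0.   , 104.581,   5.456]), np.float64(1.2651037362615476e-13))
25 55
[ 0.213 -0.269  0.338] [-72.112 -38.341 129.463  54.704  95.173  -5.013] 0.0
[ 0.213 -0.269  0.232] [-72.112 -33.032 136.572  54.426  87.954 -15.129] 0.0
[ 0.286 -0.235  0.232] [-58.449 -31.91  135.925  56.734  76.727  -7.966] 0.0
20 [-57.014 -34.585 130.84   55.489  79.885  -0.585] 0.0
40 [-53.367 -32.318 124.361  54.736  79.308   5.043] 0.0
60 [-48.483 -27.488 117.598  53.879  76.468   9.561] 0.0
80 [-43.578 -20.938 111.063  53.082  72.517  12.577] 0.0
102 [-39.013 -12.875 104.852  52.704  67.759  13.936] 0.0
30 55
[ 0.222 -0.287  0.338] [-71.372 -33.446 126.706  54.076  97.391  -9.256] 0.0
[ 0.222 -0.287  0.232] [-71.372 -27.744 133.404  53.424  90.04  -19.
[... 717 characters left out ...]
] 0.0
60 [-50.21  -24.43  116.734  57.927  80.48    3.251] 0.0
80 [-45.326 -18.249 110.243  57.526  76.518   6.178] 0.0
102 [-40.719 -10.435 103.985  57.419  71.802   7.387] 0.0
25 58
[ 0.208 -0.276  0.33 ] [-73.772 -37.069 129.956  57.412  95.882  -7.128] 0.0
[ 0.208 -0.276  0.224] [-73.772 -31.047 136.684  56.958  88.951 -17.846] 0.0
[ 0.281 -0.242  0.224] [-60.264 -30.423 136.315  59.871  77.734 -11.221] 0.0
20 [-58.803 -33.592 131.478  58.713  80.597  -3.469] 0.0
40 [-55.082 -31.693 125.189  58.097  79.741   2.294] 0.0
60 [-50.067 -27.125 118.557  57.387  76.602   6.808] 0.0
80 [-45.006 -20.729 112.108  56.735  72.384   9.709] 0.0
102 [-40.276 -12.734 105.939  56.531  67.433  10.854] 0.0
```

Emit:
send_rows(commands=[{"tx": -0.05, "ty": 0.02, "tz": 0.01, "rx": 0, "ry": 0, "rz": 0, "grip": 1}, {"tx": -0.12, "ty": 0.05, "tz": 0.03, "rx": 0, "ry": 0, "rz": 0, "grip": 1}, {"tx": -0.2, "ty": 0.08, "tz": 0.08, "rx": 0, "ry": 0, "rz": 0, "grip": 1}, {"tx": -0.27, "ty": 0.09, "tz": 0.14, "rx": 0, "ry": 0, "rz": 0, "grip": 1}, {"tx": -0.3, "ty": 0.06, "tz": 0.2, "rx": 0.05, "ry": 0.03, "rz": -0.06, "grip": 1}, {"tx": -0.3, "ty": 0, "tz": 0.25, "rx": 0.11, "ry": 0.07, "rz": -0.14, "grip": 1}, {"tx": -0.29, "ty": -0.08, "tz": 0.26, "rx": 0.16, "ry": 0.11, "rz": -0.2, "grip": 1}, {"tx": -0.28, "ty": -0.16, "tz": 0.26, "rx": 0.22, "ry": 0.15, "rz": -0.28, "grip": 1}, {"tx": -0.27, "ty": -0.25, "tz": 0.26, "rx": 0.27, "ry": 0.18, "rz": -0.35, "grip": 1}, {"tx": -0.26, "ty": -0.33, "tz": 0.26, "rx": 0.33, "ry": 0.22, "rz": -0.42, "grip": 1}, {"tx": -0.25, "ty": -0.42, "tz": 0.26, "rx": 0.38, "ry": 0.26, "rz": -0.48, "grip": 1}, {"tx": -0.25, "ty": -0.5, "tz": 0.26, "rx": 0.43, "ry": 0.29, "rz": -0.55, "grip": 1}, {"tx": -0.25, "ty": -0.56, "tz": 0.26, "rx": 0.49, "ry": 0.33, "rz": -0.62, "grip": 1}, {"tx": -0.25, "ty": -0.61, "tz": 0.26, "rx": 0.54, "ry": 0.37, "rz": -0.69, "grip": 1}, {"tx": -0.25, "ty": -0.61, "tz": 0.26, "rx": 0.54, "ry": 0.37, "rz": -0.69, "grip": 1}, {"tx": -0.25, "ty": -0.61, "tz": 0.26, "rx": 0.54, "ry": 0.37, "rz": -0.69, "grip": 1}])

```text
clock: 10.25
position: [0.3596, 0.0578, 0.4785]
orientation: [-179.8, 0.1, 90.2]
contact_force: [-0.4, 0.5, -0.3]
grip_width: 0.0001
```

```bash
python3 log.py; python3 - <<'E'
from h import *
from station import arm
np.set_printoptions(precision=3,suppress=True,linewidth=150)
p,f=fitkin(); print(p,abs(f).max()); o=arm.get_obs()
az,al,yl=25,58,-.03
Q,rt=tcp("narrow",0,yl,az,al,ins=.004); rt=rt*R.from_euler("z",180,degrees=True); hd=zdir(az,90)
P=Q+np.r_[-.08*hd[:2],.1]; r=rows(o,P,rt); print(P,r,np.linalg.norm(r[1])*90)
q=np.array(o["joint_pos"]); R0=R.from_euler("xyz",o["orientation"],degrees=True); rv=(rt*R0.inv()).as_rotvec()
for k in np.linspace(0.1,1,10):
    q,e=ik(o["position"]*(1-k)+P*k,R.from_rotvec(k*rv)*R0,p,q); print(q,round(e,2))
E
```

```text
10.25 [  5.145 -34.013 109.545  -0.083 104.715   4.971] [0.36  0.058 0.479] [-179.761    0.102   90.154] [-0.437  0.472 -0.281] 7.223239794838163e-05
[0.138 0.    0.025 0.46  0.62  0.081 0.116 0.   ] 0.0510899706887332
[ 0.209 -0.271  0.33 ] (array([-0.301, -0.658, -0.297]), array([ 0.572, -0.366, -0.659])) 85.20036945342432
[ -1.779 -38.048 113.248   5.092 101.592   5.164] 0.0
[ -9.55  -41.65  116.687  10.693  99.059   4.429] 0.0
[-18.075 -44.639 119.827  16.734  97.238   2.931] 0.0
[-27.127 -46.822 122.626  23.105  96.171   0.934] 0.0
[-36.304 -47.58  124.821  29.57   95.742  -1.299] 1.92
[-45.277 -47.58  126.782  35.914  95.791  -3.354] 2.03
[-53.699 -47.074 128.597  41.943  96.071  -4.845] 0.0
[-61.219 -44.927 129.675  47.517  96.239  -5.955] 0.0
[-67.792 -41.803 130.272  52.67   96.171  -6.544] 0.0
[-73.433 -37.877 130.397  57.478  95.794  -6.634] 0.0
```

Emit:
send_rows(commands=[{"tx": 0, "ty": -0.09, "tz": 0, "rx": 0.06, "ry": -0.04, "rz": -0.06, "grip": 1}, {"tx": 0, "ty": -0.18, "tz": 0, "rx": 0.11, "ry": -0.07, "rz": -0.13, "grip": 1}, {"tx": 0, "ty": -0.27, "tz": 0, "rx": 0.17, "ry": -0.11, "rz": -0.2, "grip": 1}, {"tx": 0, "ty": -0.36, "tz": 0, "rx": 0.23, "ry": -0.15, "rz": -0.26, "grip": 1}, {"tx": -0.02, "ty": -0.45, "tz": 0, "rx": 0.29, "ry": -0.18, "rz": -0.33, "grip": 1}, {"tx": -0.06, "ty": -0.53, "tz": 0, "rx": 0.34, "ry": -0.22, "rz": -0.4, "grip": 1}, {"tx": -0.12, "ty": -0.6, "tz": -0.02, "rx": 0.4, "ry": -0.26, "rz": -0.46, "grip": 1}, {"tx": -0.19, "ty": -0.63, "tz": -0.06, "rx": 0.46, "ry": -0.29, "rz": -0.53, "grip": 1}, {"tx": -0.25, "ty": -0.65, "tz": -0.12, "rx": 0.51, "ry": -0.33, "rz": -0.59, "grip": 1}, {"tx": -0.3, "ty": -0.66, "tz": -0.2, "rx": 0.572, "ry": -0.366, "rz": -0.659, "grip": 1}, {"tx": -0.3, "ty": -0.66, "tz": -0.2, "rx": 0.572, "ry": -0.366, "rz": -0.659, "grip": 1}, {"tx": -0.3, "ty": -0.66, "tz": -0.2, "rx": 0.572, "ry": -0.366, "rz": -0.659, "grip": 1}, {"tx": -0.3, "ty": -0.66, "tz": -0.2, "rx": 0.572, "ry": -0.366, "rz": -0.659, "grip": 1}])

```text
clock: 11.55
position: [0.2099, -0.2717, 0.3778]
orientation: [-180.0, -58.0, 25.0]
contact_force: [0.1, 0.0, 0.6]
grip_width: 0.0
```

```bash
python3 log.py; python3 - <<'E'
from h import *
from station import arm,eyes
np.set_printoptions(precision=4,suppress=True)
o=arm.get_obs(); pic,d=eyes.camera("wrist"); i=eyes.camera_info("wrist")
cv2.imwrite("pics/w6.png",cv2.resize(pic[:,:,::-1],None,fx=1.5,fy=1.5))
f=192/np.tan(np.radians(i["vertical_fov"]/2)); v,u=np.mgrid[:384,:512]
P=np.stack([(u-i["cx"])/f*d,-(v-i["cy"])/f*d,-d,np.ones_like(d)],-1)@np.array(i["hand_eye"]).T
W=(P[...,:3]@R.from_euler("xyz",o["orientation"],degrees=True).as_matrix().T+o["position"]).reshape(-1,3)
nm="narrow"
H,yaw=BIN[nm]; c,s=np.cos(np.radians(yaw)),np.sin(np.radians(yaw))
L=(W-H)@np.array([[c,-s,0],[s,c,0],[0,0,1]])
m=(L[:,0]>-.23)&(L[:,0]<.01)&(abs(L[:,1])<.09)&(W[:,2]>.01)&(L[:,2]<.05)
L=L[m]; print(nm,len(L))
wall=L[(L[:,2]<-.02)&(L[:,2]>-.12)&(abs(L[:,1])<.05)]; wall=wall[wall[:,0]<-.13]
print("front wall x",np.median(wall[:,0]),"slope",np.polyfit(wall[:,1],wall[:,0],1),len(wall))
lip=L[(L[:,2]>.01)&(L[:,0]<-.17)]; print("lip",np.percentile(lip[:,0],[1,5,50,95]),np.percentile(lip[:,2],[50,99]),"y",np.percentile(lip[:,1],[.5,99.5]),len(lip))
sd=L[(L[:,2]<-.02)&(L[:,0]>-.15)]; print("side wall y",np.percentile(sd[:,1],[5,50,95]))
fl=L[(abs(L[:,2]-.003)<.006)&(L[:,0]>-.17)&(L[:,0]<-.02)]; print("lid z",np.median(fl[:,2]),np.percentile(fl[:,1],[1,99]))
az,al,yl=25,58,-.03
Q,rt=tcp("narrow",0,yl,az,al,ins=.004); rt=rt*R.from_euler("z",180,degrees=True); hd=zdir(az,90)
print(rows(o,Q+np.r_[-.08*hd[:2],-.006],rt))
E
```

```text
11.55 [-73.303 -38.813 126.499  57.95   98.344  -2.477] [ 0.21  -0.272  0.378] [-179.962  -57.963   25.049] [0.107 0.001 0.593] 4.595240978596853e-06
narrow 11342
front wall x -0.168406266777616 slope [-0.0059 -0.1682] 271
lip [-0.2051 -0.2047 -0.1996 -0.1891] [0.0213 0.0244] y [-0.0262  0.0659] 668
side wall y [-0.0555 -0.0546 -0.0539]
lid z 0.003935496880967143 [-0.0584  0.0678]
(array([-0.0018,  0.0012, -0.3072]), array([-0.    , -0.0005, -0.0009]))
```

View pics/w6.png

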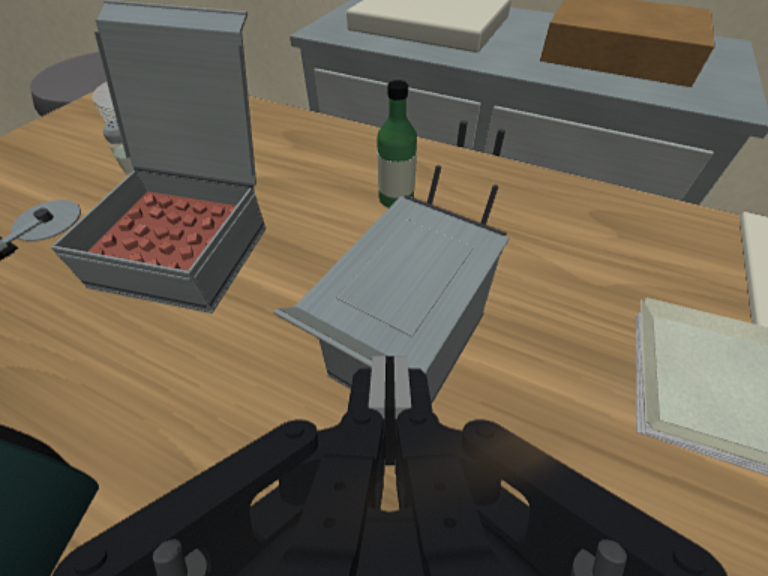

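```bash
sed -i 's/\[.603,-.167,.150\]/[.604,-.163,.150]/' h.py; python3 - <<'E'
from h import *
from station import arm
o=arm.get_obs();az,al,yl=25,58,-.03
Q,rt=tcp("narrow",0,yl,az,al,ins=.004); rt=rt*R.from_euler("z",180,degrees=True); hd=zdir(az,90)
for k in (.08,.025,0): print(rows(o,Q+np.r_[-k*hd[:2],-.006],rt))
E
```

```text
(array([-2.000e-04,  9.200e-03, -3.084e-01]), array([ 0.0014, -0.0008, -0.0024]))
(array([ 0.0994,  0.0557, -0.3084]), array([ 0.0014, -0.0008, -0.0024]))
(array([ 0.1448,  0.0768, -0.3084]), array([ 0.0014, -0.0008, -0.0024]))
```

Emit:
send_rows(commands=[{"tx": 0, "ty": 0.009, "tz": -0.08, "rx": 0, "ry": 0, "rz": 0, "grip": 1}, {"tx": 0, "ty": 0.009, "tz": -0.16, "rx": 0, "ry": 0, "rz": 0, "grip": 1}, {"tx": 0, "ty": 0.009, "tz": -0.24, "rx": 0, "ry": 0, "rz": 0, "grip": 1}, {"tx": 0, "ty": 0.009, "tz": -0.308, "rx": 0, "ry": 0, "rz": 0, "grip": 1}, {"tx": 0, "ty": 0.009, "tz": -0.308, "rx": 0, "ry": 0, "rz": 0, "grip": 1}, {"tx": 0.05, "ty": 0.033, "tz": -0.308, "rx": 0, "ry": 0, "rz": 0, "grip": 1}, {"tx": 0.1, "ty": 0.056, "tz": -0.308, "rx": 0, "ry": 0, "rz": 0, "grip": 1}, {"tx": 0.1, "ty": 0.056, "tz": -0.308, "rx": 0, "ry": 0, "rz": 0, "grip": 1}])

```text
clock: 12.4
position: [0.2625, -0.2426, 0.227]
orientation: [179.5, -57.9, 26.0]
contact_force: [-1.0, -0.6, 0.0]
grip_width: 0.0
```

```bash
python3 log.py; python3 - <<'E'
from h import *
from station import arm,eyes
for n in("wrist","side"):
    pic,d=eyes.camera(n)
    if n=="side": pic=pic[80:280,120:340]
    cv2.imwrite(f"pics/{n}7.png",cv2.resize(pic[:,:,::-1],None,fx=1.5 if n=="wrist" else 3,fy=1.5 if n=="wrist" else 3,interpolation=cv2.INTER_CUBIC))
E
python3 path.py narrow -.03 25 58 180 "[0]"
```

```text
12.4 [-63.038 -32.432 137.195  59.018  80.897 -12.093] [ 0.262 -0.243  0.227] [179.497 -57.87   25.968] [-0.964 -0.573  0.037] 3.184083136921208e-05
0 [0.0431 0.0203 0.0078] [ 0.003  -0.0004 -0.0051] q [-59.3 -32.2 136.8  59.8  77.6  -9.6] 0.0
```

View pics/wrist7.png

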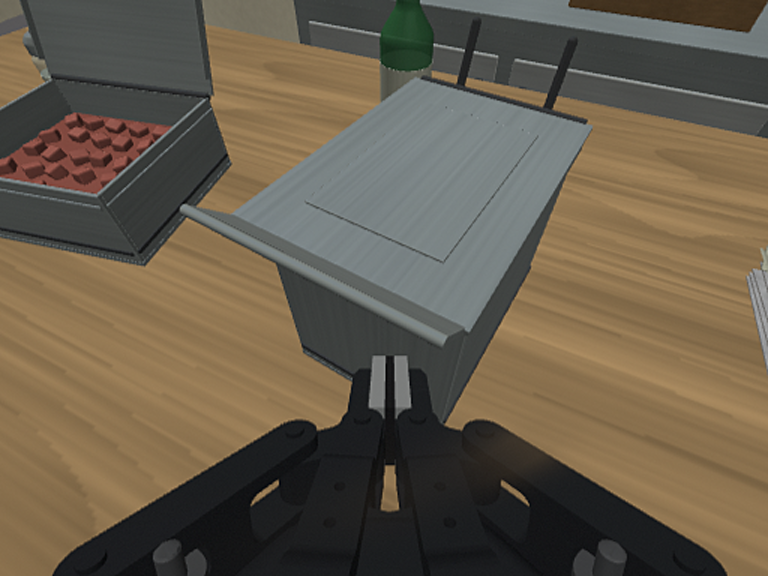

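View pics/side7.png

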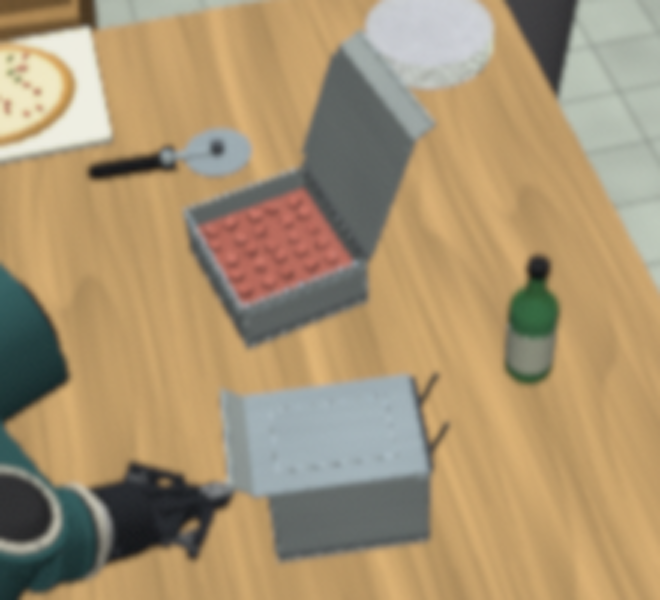

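```bash
python3 path.py narrow -.02 25 58 180 "[0]"
```

```text
0 [0.0456 0.0401 0.0078] [ 0.003  -0.0004 -0.0051] q [-58.2 -33.7 137.6  59.8  77.   -8.5] 0.0
```

Emit:
send_rows(commands=[{"tx": 0.01, "ty": 0.02, "tz": -0.002, "rx": 0.003, "ry": 0, "rz": -0.005, "grip": 1}, {"tx": 0.02, "ty": 0.03, "tz": -0.003, "rx": 0.003, "ry": 0, "rz": -0.005, "grip": 1}, {"tx": 0.035, "ty": 0.036, "tz": -0.003, "rx": 0.003, "ry": 0, "rz": -0.005, "grip": 1}, {"tx": 0.046, "ty": 0.04, "tz": -0.003, "rx": 0.003, "ry": 0, "rz": -0.005, "grip": 1}, {"tx": 0.046, "ty": 0.04, "tz": -0.003, "rx": 0.003, "ry": 0, "rz": -0.005, "grip": 1}])

```text
clock: 13.0
position: [0.2845, -0.2233, 0.2249]
orientation: [180.0, -58.0, 25.0]
contact_force: [-1.8, -2.2, -0.8]
grip_width: -0.0002
```

```bash
python3 log.py; python3 path.py narrow -.02 25 58 180 "list(range(0,109,6))"
```

```text
13.0 [-58.071 -33.144 137.815  59.914  76.521  -9.056] [ 0.285 -0.223  0.225] [179.982 -57.952  25.036] [-1.799 -2.211 -0.754] -0.00016219535883849244
0 [-0.0015 -0.0001  0.0106] [ 0.0003 -0.0004 -0.0002] q [-58.2 -33.7 137.6  59.8  77.   -8.5] 0.0
6 [ 0.0005 -0.0003  0.049 ] [ 0.0003 -0.0004 -0.0002] q [-58.1 -34.9 136.4  59.3  78.1  -6.2] 0.0
12 [ 0.0065 -0.001   0.0871] [ 0.0003 -0.0004 -0.0002] q [-57.6 -35.7 135.   59.   78.9  -4.1] 0.0
18 [ 0.0164 -0.0023  0.1243] [ 0.0003 -0.0004 -0.0002] q [-57.  -36.1 133.5  58.7  79.3  -2.1] 0.0
24 [ 0.0301 -0.004   0.1602] [ 0.0003 -0.0004 -0.0002] q [-56.1 -36.  131.7  58.5  79.4  -0.2] 0.0
30 [ 0.0474 -0.0061  0.1946] [ 0.0003 -0.0004 -0.0002] q [-55.  -35.6 129.9  58.2  79.2   1.6] 0.0
36 [ 0.0683 -0.0087  0.2269] [ 0.0003 -0.0004 -0.0002] q [-53.7 -34.8 127.9  58.   78.8   3.3] 0.0
42 [ 0.0921 -0.0152  0.2557] [ 0.0003 -0.0004 -0.0002] q [-52.5 -33.4 125.8  57.8  78.2   4.7] 0.0
48 [ 0.1185 -0.0185  0.2823] [ 0.0003 -0.0004 -0.0002] q [-51.1 -32.1 123.8  57.5  77.3   6.1] 0.0
54 [ 0.1476 -0.0221  0.3061] [ 0.0003 -0.0004 -0.0002] q [-4
[... 231 characters left out ...]
] 0.0
72 [ 0.2472 -0.0344  0.3572] [ 0.0003 -0.0004 -0.0002] q [-45.  -25.  115.7  56.6  72.7  10.3] 0.0
78 [ 0.2833 -0.0388  0.3669] [ 0.0003 -0.0004 -0.0002] q [-43.5 -22.9 113.8  56.4  71.4  11. ] 0.0
84 [ 0.3202 -0.0434  0.3728] [ 0.0003 -0.0004 -0.0002] q [-42.1 -20.7 111.9  56.2  70.1  11.5] 0.0
90 [ 0.3576 -0.048   0.3748] [ 0.0003 -0.0004 -0.0002] q [-40.8 -18.5 110.2  56.1  68.7  11.9] 0.0
96 [ 0.3949 -0.0526  0.3728] [ 0.0003 -0.0004 -0.0002] q [-39.6 -16.2 108.5  56.1  67.4  12.1] 0.0
102 [ 0.4319 -0.0572  0.3669] [ 0.0003 -0.0004 -0.0002] q [-38.4 -13.9 106.9  56.1  66.   12.2] 0.0
108 [ 0.468  -0.0617  0.3572] [ 0.0003 -0.0004 -0.0002] q [-37.4 -11.7 105.5  56.2  64.7  12. ] 0.0
```

Emit:
send_rows(commands=[{"tx": -0.002, "ty": 0, "tz": 0.011, "rx": 0, "ry": 0, "rz": 0, "grip": 1}, {"tx": 0, "ty": 0, "tz": 0.03, "rx": 0, "ry": 0, "rz": 0, "grip": 1}, {"tx": 0.001, "ty": 0, "tz": 0.049, "rx": 0, "ry": 0, "rz": 0, "grip": 1}, {"tx": 0.003, "ty": -0.001, "tz": 0.068, "rx": 0, "ry": 0, "rz": 0, "grip": 1}, {"tx": 0.007, "ty": -0.001, "tz": 0.087, "rx": 0, "ry": 0, "rz": 0, "grip": 1}, {"tx": 0.011, "ty": -0.002, "tz": 0.106, "rx": 0, "ry": 0, "rz": 0, "grip": 1}, {"tx": 0.016, "ty": -0.002, "tz": 0.124, "rx": 0, "ry": 0, "rz": 0, "grip": 1}, {"tx": 0.016, "ty": -0.002, "tz": 0.124, "rx": 0, "ry": 0, "rz": 0, "grip": 1}])

```text
clock: 13.8
position: [0.2928, -0.2244, 0.2884]
orientation: [179.8, -58.0, 25.2]
contact_force: [-0.1, -0.1, -0.8]
grip_width: -0.0001
```

```bash
python3 log.py; python3 - <<'E'
from h import *
from station import arm,eyes
for n in("wrist","side"):
    pic,d=eyes.camera(n)
    if n=="side": pic=pic[80:280,120:340]
    cv2.imwrite(f"pics/{n}8.png",cv2.resize(pic[:,:,::-1],None,fx=1.5 if n=="wrist" else 3,fy=1.5 if n=="wrist" else 3,interpolation=cv2.INTER_CUBIC))
E
python3 path.py narrow -.02 25 58 180 "list(range(18,109,6))"
```

```text
13.8 [-56.96  -36.152 133.376  58.669  79.352  -2.032] [ 0.293 -0.224  0.288] [179.807 -57.98   25.196] [-0.14  -0.108 -0.782] -8.036186777303894e-05
18 [ 0.0003 -0.0003  0.0004] [ 0.0004 -0.0005 -0.0003] q [-57.  -36.1 133.5  58.7  79.3  -2.1] 0.0
24 [ 0.014  -0.002   0.0364] [ 0.0004 -0.0005 -0.0003] q [-56.1 -36.  131.7  58.5  79.4  -0.2] 0.0
30 [ 0.0314 -0.0041  0.0707] [ 0.0004 -0.0005 -0.0003] q [-55.  -35.6 129.9  58.2  79.2   1.6] 0.0
36 [ 0.0522 -0.0067  0.103 ] [ 0.0004 -0.0005 -0.0003] q [-53.7 -34.8 127.9  58.   78.8   3.3] 0.0
42 [ 0.076  -0.0133  0.1318] [ 0.0004 -0.0005 -0.0003] q [-52.5 -33.4 125.8  57.8  78.2   4.7] 0.0
48 [ 0.1024 -0.0166  0.1584] [ 0.0004 -0.0005 -0.0003] q [-51.1 -32.1 123.8  57.5  77.3   6.1] 0.0
54 [ 0.1315 -0.0201  0.1822] [ 0.0004 -0.0005 -0.0003] q [-49.5 -30.6 121.7  57.3  76.3   7.4] 0.0
60 [ 0.1629 -0.024   0.2027] [ 0.0004 -0.0005 -0.0003] q [-48.  -28.9 119.7  57.   75.2   8.5] 0.0
66 [ 0.1962 -0.0281  0.2198] [ 0.0004 -0.0005 -0.0003] q [-46.5 -27.  117.7  56.8  74.    9.5] 0.0
72 [ 0.2311 -0.0324  0.2333] [ 0.0004 -0.0005 -0.0003] q [-45.  -25.  115.7  56.6  72.7  10.3] 0.0
78 [ 0.2672 -0.0369  0.243 ] [ 0.0004 -0.0005 -0.0003] q [-43.5 -22.9 113.8  56.4  71.4  11. ] 0.0
84 [ 0.3042 -0.0415  0.2489] [ 0.0004 -0.0005 -0.0003] q [-42.1 -20.7 111.9  56.2  70.1  11.5] 0.0
90 [ 0.3415 -0.0461  0.2509] [ 0.0004 -0.0005 -0.0003] q [-40.8 -18.5 110.2  56.1  68.7  11.9] 0.0
96 [ 0.3789 -0.0507  0.2489] [ 0.0004 -0.0005 -0.0003] q [-39.6 -16.2 108.5  56.1  67.4  12.1] 0.0
102 [ 0.4158 -0.0552  0.243 ] [ 0.0004 -0.0005 -0.0003] q [-38.4 -13.9 106.9  56.1  66.   12.2] 0.0
108 [ 0.4519 -0.0597  0.2333] [ 0.0004 -0.0005 -0.0003] q [-37.4 -11.7 105.5  56.2  64.7  12. ] 0.0
```

View pics/wrist8.png

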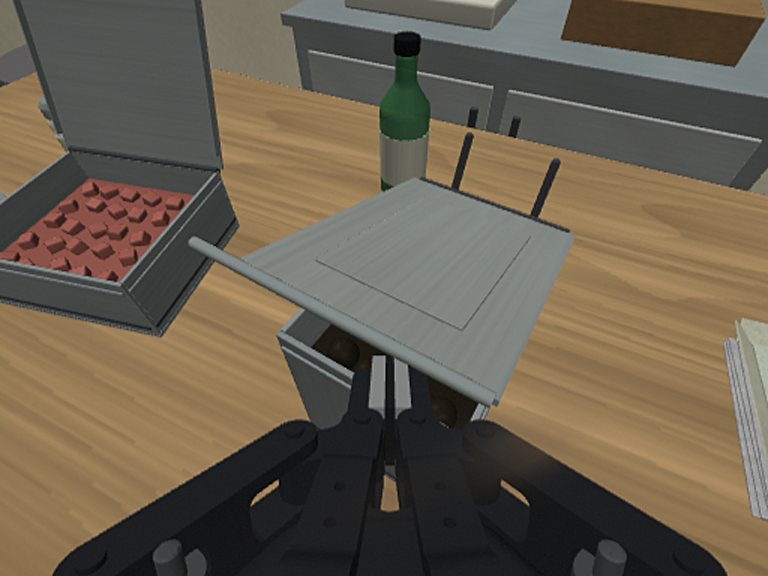

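View pics/side8.png

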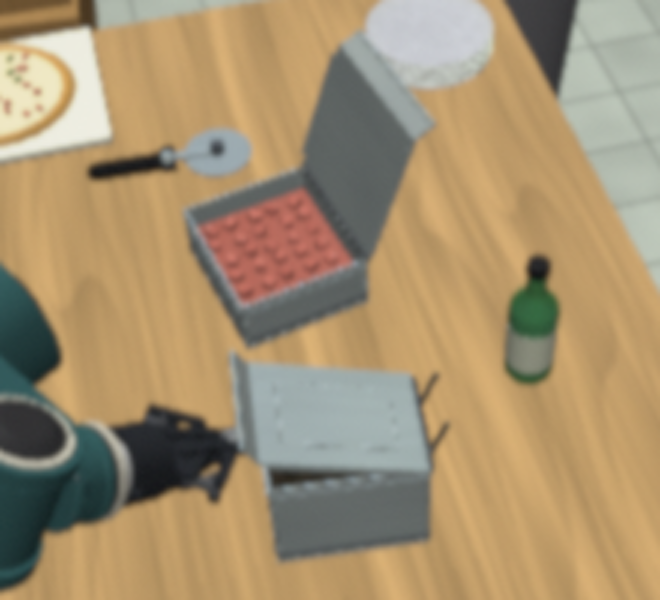

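Lid rising, finger under the crease. Continue to 54°.

Emit:
send_rows(commands=[{"tx": 0.007, "ty": -0.001, "tz": 0.018, "rx": 0, "ry": 0, "rz": 0, "grip": 1}, {"tx": 0.014, "ty": -0.002, "tz": 0.036, "rx": 0, "ry": 0, "rz": 0, "grip": 1}, {"tx": 0.022, "ty": -0.003, "tz": 0.054, "rx": 0, "ry": 0, "rz": 0, "grip": 1}, {"tx": 0.031, "ty": -0.004, "tz": 0.071, "rx": 0, "ry": 0, "rz": 0, "grip": 1}, {"tx": 0.041, "ty": -0.006, "tz": 0.087, "rx": 0, "ry": 0, "rz": 0, "grip": 1}, {"tx": 0.052, "ty": -0.007, "tz": 0.103, "rx": 0, "ry": 0, "rz": 0, "grip": 1}, {"tx": 0.064, "ty": -0.01, "tz": 0.118, "rx": 0, "ry": 0, "rz": 0, "grip": 1}, {"tx": 0.076, "ty": -0.013, "tz": 0.132, "rx": 0, "ry": 0, "rz": 0, "grip": 1}, {"tx": 0.089, "ty": -0.015, "tz": 0.146, "rx": 0, "ry": 0, "rz": 0, "grip": 1}, {"tx": 0.102, "ty": -0.017, "tz": 0.158, "rx": 0, "ry": 0, "rz": 0, "grip": 1}, {"tx": 0.117, "ty": -0.018, "tz": 0.171, "rx": 0, "ry": 0, "rz": 0, "grip": 1}, {"tx": 0.132, "ty": -0.02, "tz": 0.182, "rx": 0, "ry": 0, "rz": 0, "grip": 1}, {"tx": 0.132, "ty": -0.02, "tz": 0.182, "rx": 0, "ry": 0, "rz": 0, "grip": 1}])

```text
clock: 15.2
position: [0.3593, -0.2343, 0.3786]
orientation: [179.9, -58.0, 25.1]
contact_force: [-0.6, -0.4, 0.2]
grip_width: 0.0
```

```bash
python3 log.py; python3 - <<'E'
from h import *
from station import arm,eyes
for n in("wrist","side"):
    pic,d=eyes.camera(n)
    if n=="side": pic=pic[80:280,120:340]
    cv2.imwrite(f"pics/{n}9.png",cv2.resize(pic[:,:,::-1],None,fx=1.5 if n=="wrist" else 3,fy=1.5 if n=="wrist" else 3,interpolation=cv2.INTER_CUBIC))
E
python3 path.py narrow -.02 25 58 180 "list(range(54,109,6))"
```

```text
15.2 [-49.421 -30.499 121.604  57.215  76.268   7.388] [ 0.359 -0.234  0.379] [179.916 -57.962  25.132] [-0.632 -0.394  0.187] 3.7448092262104536e-05
54 [-0.0007 -0.0002  0.0005] [ 0.0002 -0.0007 -0.0006] q [-49.5 -30.6 121.7  57.3  76.3   7.4] 0.0
60 [ 0.0306 -0.0041  0.0211] [ 0.0002 -0.0007 -0.0006] q [-48.  -28.9 119.7  57.   75.2   8.5] 0.0
66 [ 0.0639 -0.0082  0.0382] [ 0.0002 -0.0007 -0.0006] q [-46.5 -27.  117.7  56.8  74.    9.5] 0.0
72 [ 0.0989 -0.0125  0.0517] [ 0.0002 -0.0007 -0.0006] q [-45.  -25.  115.7  56.6  72.7  10.3] 0.0
78 [ 0.135  -0.017   0.0614] [ 0.0002 -0.0007 -0.0006] q [-43.5 -22.9 113.8  56.4  71.4  11. ] 0.0
84 [ 0.1719 -0.0216  0.0673] [ 0.0002 -0.0007 -0.0006] q [-42.1 -20.7 111.9  56.2  70.1  11.5] 0.0
90 [ 0.2093 -0.0262  0.0693] [ 0.0002 -0.0007 -0.0006] q [-40.8 -18.5 110.2  56.1  68.7  11.9] 0.0
96 [ 0.2466 -0.0308  0.0673] [ 0.0002 -0.0007 -0.0006] q [-39.6 -16.2 108.5  56.1  67.4  12.1] 0.0
102 [ 0.2836 -0.0354  0.0614] [ 0.0002 -0.0007 -0.0006] q [-38.4 -13.9 106.9  56.1  66.   12.2] 0.0
108 [ 0.3197 -0.0398  0.0517] [ 0.0002 -0.0007 -0.0006] q [-37.4 -11.7 105.5  56.2  64.7  12. ] 0.0
```

View pics/wrist9.png

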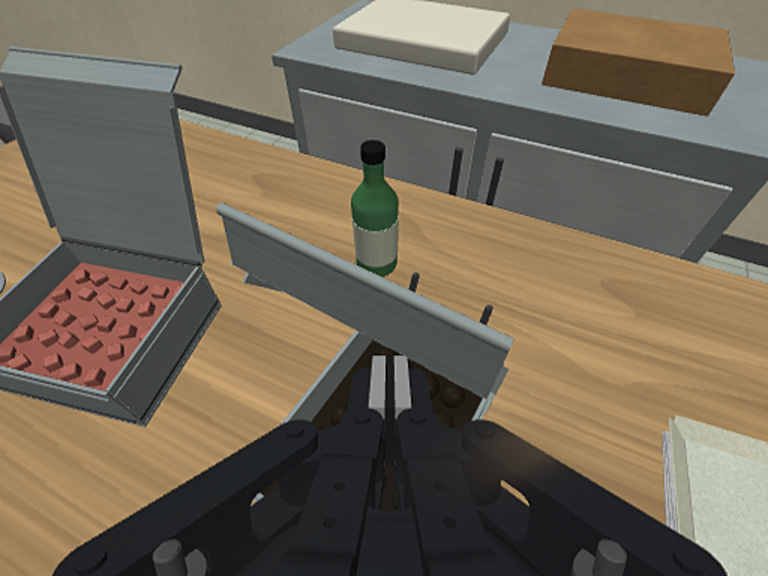

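View pics/side9.png

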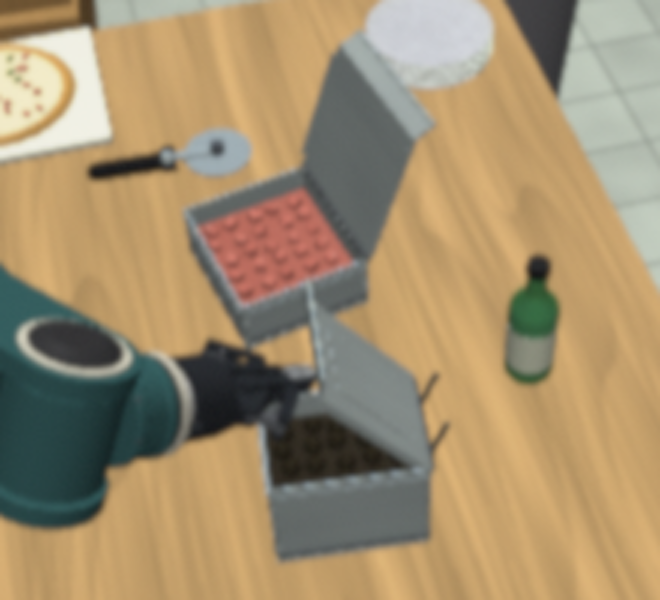

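Emit:
send_rows(commands=[{"tx": 0.015, "ty": -0.002, "tz": 0.011, "rx": 0, "ry": 0, "rz": 0, "grip": 1}, {"tx": 0.03, "ty": -0.004, "tz": 0.021, "rx": 0, "ry": 0, "rz": 0, "grip": 1}, {"tx": 0.047, "ty": -0.006, "tz": 0.03, "rx": 0, "ry": 0, "rz": 0, "grip": 1}, {"tx": 0.064, "ty": -0.008, "tz": 0.038, "rx": 0, "ry": 0, "rz": 0, "grip": 1}, {"tx": 0.081, "ty": -0.01, "tz": 0.045, "rx": 0, "ry": 0, "rz": 0, "grip": 1}, {"tx": 0.099, "ty": -0.012, "tz": 0.052, "rx": 0, "ry": 0, "rz": 0, "grip": 1}, {"tx": 0.117, "ty": -0.015, "tz": 0.057, "rx": 0, "ry": 0, "rz": 0, "grip": 1}, {"tx": 0.135, "ty": -0.017, "tz": 0.061, "rx": 0, "ry": 0, "rz": 0, "grip": 1}, {"tx": 0.153, "ty": -0.019, "tz": 0.065, "rx": 0, "ry": 0, "rz": 0, "grip": 1}, {"tx": 0.172, "ty": -0.022, "tz": 0.067, "rx": 0, "ry": 0, "rz": 0, "grip": 1}, {"tx": 0.19, "ty": -0.024, "tz": 0.068, "rx": 0, "ry": 0, "rz": 0, "grip": 1}, {"tx": 0.203, "ty": -0.025, "tz": 0.069, "rx": 0, "ry": 0, "rz": 0, "grip": 1}, {"tx": 0.215, "ty": -0.027, "tz": 0.069, "rx": 0, "ry": 0, "rz": 0, "grip": 1}, {"tx": 0.227, "ty": -0.028, "tz": 0.068, "rx": 0, "ry": 0, "rz": 0, "grip": 1}, {"tx": 0.239, "ty": -0.03, "tz": 0.067, "rx": 0, "ry": 0, "rz": 0, "grip": 1}, {"tx": 0.251, "ty": -0.031, "tz": 0.066, "rx": 0, "ry": 0, "rz": 0, "grip": 1}, {"tx": 0.262, "ty": -0.033, "tz": 0.065, "rx": 0, "ry": 0, "rz": 0, "grip": 1}, {"tx": 0.273, "ty": -0.034, "tz": 0.063, "rx": 0, "ry": 0, "rz": 0, "grip": 1}, {"tx": 0.284, "ty": -0.035, "tz": 0.061, "rx": 0, "ry": 0, "rz": 0, "grip": 1}, {"tx": 0.284, "ty": -0.035, "tz": 0.061, "rx": 0, "ry": 0, "rz": 0, "grip": 1}])

```text
clock: 17.3
position: [0.5012, -0.2518, 0.4079]
orientation: [-179.9, -57.9, 25.0]
contact_force: [0.3, 0.4, 0.3]
grip_width: -0.0003
```

```bash
python3 log.py; python3 - <<'E'
from h import *
from station import arm,eyes
for n in("wrist","side"):
    pic,d=eyes.camera(n)
    if n=="side": pic=pic[80:280,120:340]
    cv2.imwrite(f"pics/{n}10.png",cv2.resize(pic[:,:,::-1],None,fx=1.5 if n=="wrist" else 3,fy=1.5 if n=="wrist" else 3,interpolation=cv2.INTER_CUBIC))
E
```

```text
17.3 [-38.364 -13.83  106.887  56.059  66.015  12.16 ] [ 0.501 -0.252  0.408] [-179.939  -57.922   25.015] [0.337 0.37  0.346] -0.00028559069912501283
```

View pics/wrist10.png

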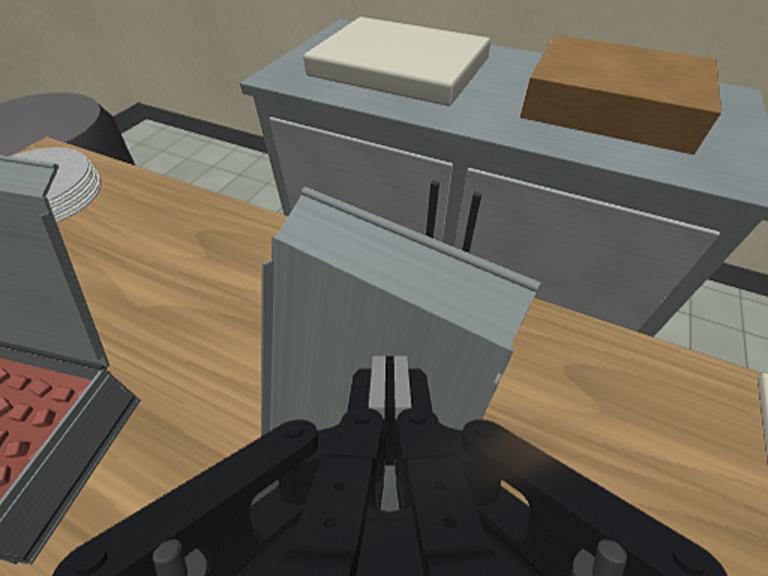

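View pics/side10.png

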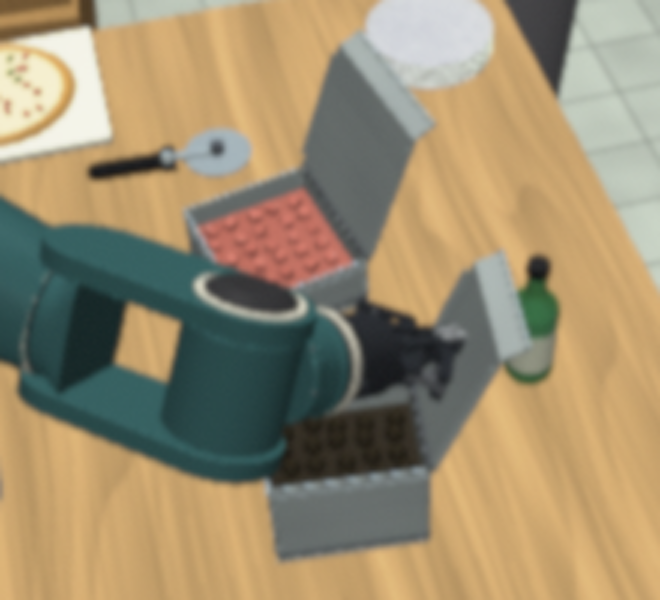

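Emit:
send_rows(commands=[{"tx": -0.05, "ty": -0.02, "tz": 0.01, "rx": 0, "ry": 0, "rz": 0, "grip": 1}, {"tx": -0.12, "ty": -0.055, "tz": 0.03, "rx": 0, "ry": 0, "rz": 0, "grip": 1}, {"tx": -0.2, "ty": -0.09, "tz": 0.06, "rx": 0, "ry": 0, "rz": 0, "grip": 1}, {"tx": -0.28, "ty": -0.13, "tz": 0.1, "rx": 0, "ry": 0, "rz": 0, "grip": 1}, {"tx": -0.34, "ty": -0.2, "tz": 0.12, "rx": 0, "ry": 0, "rz": 0, "grip": 1}, {"tx": -0.38, "ty": -0.28, "tz": 0.12, "rx": 0, "ry": 0, "rz": 0, "grip": 1}, {"tx": -0.38, "ty": -0.28, "tz": 0.12, "rx": 0, "ry": 0, "rz": 0, "grip": 1}, {"tx": -0.38, "ty": -0.28, "tz": 0.12, "rx": 0, "ry": 0, "rz": 0, "grip": 1}])

```text
clock: 18.2
position: [0.3102, -0.3923, 0.4679]
orientation: [-179.9, -57.9, 24.9]
contact_force: [0.2, 0.0, 0.4]
grip_width: 0.0
```

```bash
python3 log.py; python3 - <<'E'
from h import *
from station import arm,eyes
ims={}
T0=cloud(eyes.camera_info("top"),np.load("top_d0.npy"))
for n in("top","side"):
    pic,d=eyes.camera(n); ims[n]=d
    cv2.imwrite(f"pics/{n}11.png",cv2.resize(pic[:,:,::-1],None,fx=1.5,fy=1.5))
C=cloud(eyes.camera_info("top"),ims["top"]).reshape(-1,3); S=cloud(eyes.camera_info("side"),ims["side"]).reshape(-1,3)
for nm in BIN:
    H,yaw=BIN[nm]; c,s=np.cos(np.radians(yaw)),np.sin(np.radians(yaw)); w=.09 if nm=="wide" else .055
    for cn,W in (("top",C),("side",S)):
        L=(W-H)@np.array([[c,-s,0],[s,c,0],[0,0,1]])
        m=(abs(L[:,1])<w)&(L[:,2]>.04)&(L[:,2]<.165)&(abs(L[:,0])<.12); l=L[m]
        if len(l)>20:
            k=np.polyfit(l[:,2],l[:,0],1); print(nm,cn,m.sum(),"lid angle",round(np.pi/2+np.arctan(k[0]),3),k.round(4))
# bins/bystanders before/after footprints from top
g=lambda P,b,z0,z1:(lambda s:(s[:,:2].min(0).round(3),s[:,:2].max(0).round(3),np.median(s[:,:2],0).round(3),len(s)))(P[(P[:,0]>b[0])&(P[:,0]<b[1])&(P[:,1]>b[2])&(P[:,1]<b[3])&(P[:,2]>z0)&(P[:,2]<z1)])
B=T0.reshape(-1,3)
for nm,b,z0,z1 in (("cutter",(.28,.56,.39,.52),.009,.06),("shaker",(.56,.72,.36,.5),.03,.12),("bottle",(.68,.85,-.08,.06),.05,.22),("trays",(.4,.7,-.6,-.3),.02,.06)):
    print(nm,g(B,b,z0,z1),g(C,b,z0,z1))
E
```

```text
18.2 [-66.029 -17.421 104.217  58.004  92.565   2.238] [ 0.31  -0.392  0.468] [-179.899  -57.926   24.872] [0.248 0.003 0.399] 4.618245878760819e-05
wide top 1099 lid angle 1.92 [0.3647 0.0015]
wide side 936 lid angle 1.92 [0.3639 0.0046]
narrow top 734 lid angle 1.922 [3.66e-01 2.00e-04]
narrow side 610 lid angle 1.921 [0.3652 0.0021]
cutter (array([0.308, 0.404]), array([0.533, 0.501]), array([0.467, 0.454]), 827) (array([0.308, 0.403]), array([0.533, 0.499]), array([0.467, 0.454]), 823)
shaker (array([0.633, 0.415]), array([0.682, 0.462]), array([0.655, 0.432]), 212) (array([0.633, 0.415]), array([0.682, 0.462]), array([0.655, 0.432]), 213)
bottle (array([ 0.753, -0.046]), array([0.807, 0.011]), array([ 0.773, -0.016]), 290) (array([ 0.753, -0.046]), array([0.807, 0.011]), array([ 0.773, -0.016]), 289)
trays (array([ 0.515, -0.6  ]), array([ 0.7  , -0.397]), array([ 0.612, -0.501]), 2593) (array([ 0.515, -0.6  ]), array([ 0.7  , -0.395]), array([ 0.612, -0.502]), 2600)
```

View pics/top11.png

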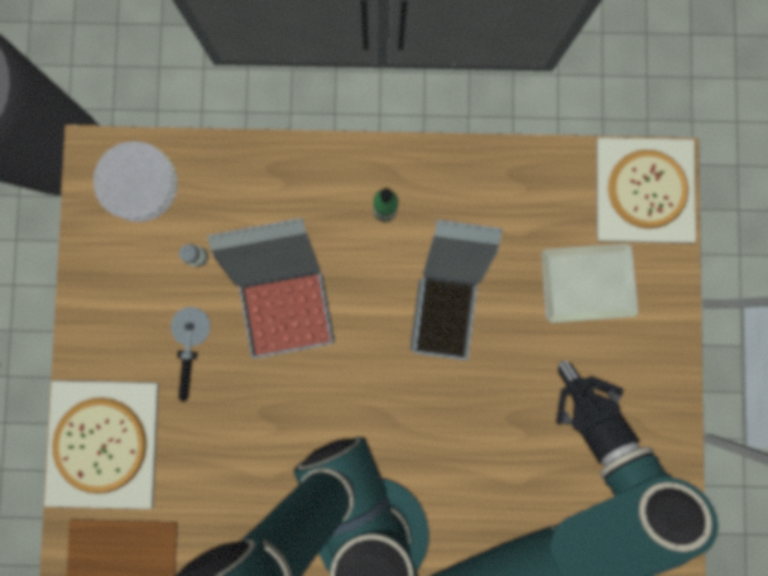

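View pics/side11.png

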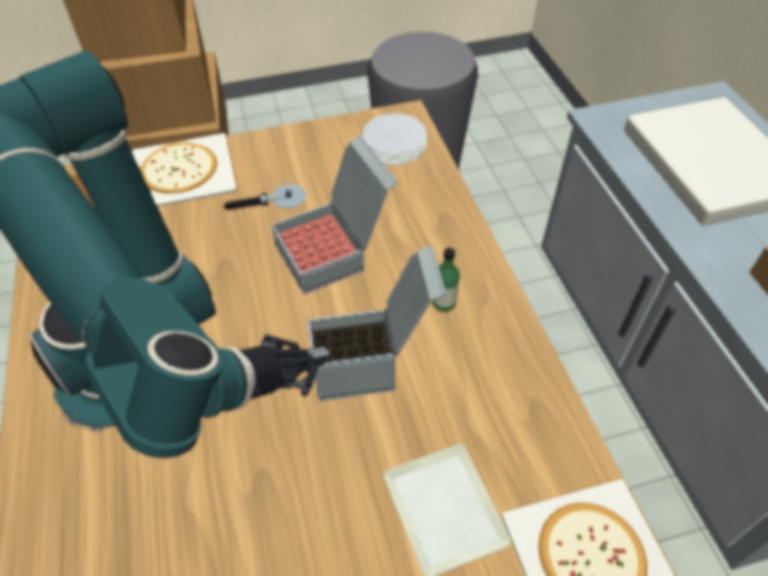

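Both lids sit at 1.92 rad, nothing else has moved, and the arm is clear.

```bash
python3 -c "
from station import arm
print(arm.finish_job())"
```

```text
the job is handed in; nothing more can be done
None
```

Both topping bins are open: I raised each lid with the closed fingertips under its lip crease, pushed it past upright and let it settle on its stop. The job was handed in at about 18 s of the 56 s allowed; `finish_job` gives no verdict.

- **Lids:** depth fits from the top and side cameras put both at 1.92 rad, on their stops. The arm was clear, with about 0.5 N of residual force.
- **Bystanders:** the cutter, shaker, bottle and trays measured within 2 mm of where they started, and the shaker and bottle are upright.
- **Bins:** I did not measure how far each bin had shifted. The lid fits put the hinges within about 5 mm of where I had located them, and the pictures show both bins standing flat.
- **Forces and speed:** wrist force readings, taken only at the end of each call, stayed below about 4 N. I commanded the lids at about 0.5 rad/s, but did not measure their speed as they tipped onto the stops.
- **Disagreement between views:** the wrist camera placed the bins 3 to 5 mm off the first top-camera fit. I used the corrected poses for the pushes.

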